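# Dry-fit a belt idler and a chain idler on their stub axles

## Task

Put the two idlers together on the stub axles that stand on the bench, hubs upward as the parts lie. On the thick axle goes the V-belt pulley, fully down on its shoulder, then the spacer sleeve on the pulley's hub, then the large shaft collar on top; on the thin axle goes the chain sprocket, fully down, then the small shaft collar on its hub. Leave the tin and the castor standing where they are.

Things in the scene. Friction and masses are not known exactly. Their poses are not given: they have to be found in the camera images.
- thick_axle: Thick stub axle, fixed to the bench: a dark steel plate 110 x 90 x 6 mm with an upright bright steel axle 20 mm in diameter at its centre. Its top is 94 mm above the bench and its last 4 mm taper to 12 mm diameter. At its foot is a round shoulder 33 mm in diameter whose top, the seat for the pulley, is 10 mm above the bench. Origin at the plate's underside, on the axle's centre line; z points up along the axle. The plate may be turned any way.
- thin_axle: Thin stub axle, fixed to the bench: a dark steel plate 90 x 76 x 6 mm with an upright bright steel axle 13 mm in diameter at its centre. Its top is 70 mm above the bench and its last 4 mm taper to 5 mm diameter. At its foot is a round shoulder 25 mm in diameter whose top, the seat for the sprocket, is 10 mm above the bench. Origin at the plate's underside, on the axle's centre line; z points up along the axle. The plate may be turned any way.
- pulley: Loose grey V-belt pulley with a brass bushing, about 0.45 kg, lying flat with its hub upward: grooved rim 90 mm in diameter and 18 mm high, on top of it the round hub 36 mm in diameter up to 50 mm above the underside (grip it here), bore 24 mm right through. Origin at the centre of its underside, z up.
- sprocket: Loose dark steel chain sprocket, about 0.35 kg, lying flat with its hub upward: toothed disc 83 mm over the teeth and 8 mm thick, on top of it the round hub 33 mm in diameter up to 44 mm above the underside (grip it here), bore 17 mm right through. Origin at the centre of its underside, z up.
- spacer: Loose galvanised, light grey spacer sleeve, a plain thin-walled tube standing upright: outside diameter 34 mm, bore 24 mm, 18 mm high, 60 g. Origin at the centre of its underside, z up.
- large_collar: Loose large shaft collar, a thick black ring lying flat with a clamping slit at one side: outside diameter 44 mm, bore 24 mm, 16 mm high, about 0.12 kg. Origin at the centre of its underside, z up.
- small_collar: Loose small shaft collar, a small black ring lying flat with a clamping slit at one side: outside diameter 30 mm, bore 17 mm, 15 mm high, 50 g. Origin at the centre of its underside, z up.
- tin: Bystander: round closed tin, 71 mm in diameter over its bright steel lid and 52 mm high, loose. Origin at the centre of its underside, z up.
- castor: Bystander: small plate castor lying on its 66 x 56 mm steel plate with its 50 mm black wheel upward, 71 mm high overall, loose. Origin at the centre of the plate's underside, z up.
Things that resemble listed ones, but are neither listed nor needed, are in the scene too. What is shaped like the large_collar but purple or turquoise is not meant.

How it is judged:
By the outcome, as a careful person would: the job done as asked, in the order asked, and still so for the second after the job is handed in, with the robot touching nothing.
It also fails if it takes over 128 s, if anything falls off the work surface, if the arm or the gripper's body presses on something with over 40 N, if the wrist force passes 120 N, or if a joint passes its speed limit or range.

## Robot

A 6-joint arm with a two-finger parallel gripper is mounted at the origin on the work surface. World frame = base frame: x ahead of the robot, y to its left, z up, the work surface at z = 0. Lengths are in mm, angles in rad, forces in N, time in s.
With the tool pointing down it reaches from about 350 to 875 mm from the base axis. Payload 15.5 kg.
Tool frame: the origin (TCP) lies on the centre line of the jaws, within the pads' length; the fingertips stand 17 mm ahead of it and the grasp point (between the pads) lies 2 mm behind it; y points along the fingers, x is the direction in which the jaws open and shut, and the axes are right-handed (so a half turn about y gives the same grasp; the last joint's range is limited). The gripper opens to 85 mm and grips with 20 to 120 N. Pads are 22 mm wide; open, the fingers measure 114 mm over their backs; the gripper's body (76 mm by 85 mm) begins 54 mm behind the grasp point. The pads swing forward as they close: fully open they stand 13 mm farther back than shut.
Start: joints at [-1.264, 0.494, 1.345, -0, 1.302, -0.096], TCP at [244.424, -575.225, 248.277] pointing down, gripper open.
Joint ranges: [-2.91, 2.91], [-0.82, 2.16], [0.22, 2.67], [-1.22, 4.37], [0.12, 2.79], [-3.08, 3.08]. Speed limits (rad/s): [1.89, 1.89, 2.57, 3.01, 3.01, 3.01].

## Interface

Orientations are given as a 3x3 rotation matrix whose columns are the frame's x, y, z axes.
In Python, from workcell import arm gives the robot as it stands.
- The arm moves only by the tool arm_command, never from a script. Its argument "motion" is one flat list of numbers, 7 for each row, row after row: the turn, a rotation vector about the tool's x, y, z in rad, then the shift along the tool's x, y, z in m, then the closure, from -1 (fully open) to 1 (shut), so that 0 is half open. In form: [ax, ay, az, dx, dy, dz, hand, ax, ay, az, dx, dy, dz, hand, ...]. A call has exactly 8 rows; each row is the pose to reach, as a shift and turn from the pose commanded when the call began, along the tool's axes at that moment; what a row does not reach only later rows make up. A row lasts 1/8 s, in which the tool goes at most 62.5 mm and 10.7 degrees, less where a joint would pass 70% of its speed; a pose out of reach is approached as far as the arm can. A call with a gripper value outside its range is refused whole. The fingers move at their own pace and stop on an object; the grip force is fixed at half the most. Time passes only in rows, so rows that repeat a pose let the fingers close, or fill a call up. It gives the time, the measured TCP pose, the force and the opening at its end, in the units of the state.
- arm.get_obs(): the state, without advancing time (a new reading comes with each control period).
- arm.read_camera(name): name is "scene" or "side" or "wrist"; returns the picture (420x560x3 uint8, red, green, blue); there is no depth.
- arm.get_calibration(name): a dict with "K" (3x3 intrinsics, pixels), "camera_from_world" (4x4, takes a point from world to camera coordinates); the wrist camera has in their place "mount" (4x4, takes a point from camera to tool coordinates, whose origin is the TCP and whose axes are the tool frame's). Camera axes: x right, y down, z forward; pixel columns grow to the right and rows downward; lengths in mm; the calibration is good to about 2 mm. A picture is of the moment at which its call begins: read the wrist's pose just before it. get_calibration takes no time and is no camera call.
- arm.job_done(): hands the job in, once; it reports no verdict.
The state is a dict: "t": time; "joint_pos": joint angles; "dq": joint speeds; "effort": joint torques, N m; "tcp_pos": TCP position; "orientation": TCP orientation; "ft_force": force on the tool from outside, world axes, zero at the start; "ft_torque": the same for the moment, N m; "finger_gap": finger opening in mm.
Only numpy, scipy, OpenCV 4.12 (cv2) and the standard library are available. Lean on these libraries where they do the work, as an engineer would, in place of code of your own. Each camera call takes 0.05 s, during which the arm holds its last target.

## Working session

There is one attempt and no reset: what is moved stays moved. The work goes in short steps, Python scripts to look and compute and a tool call to move; the robot and the scene stay as the last step left them, time stands still between calls to the robot, and variables do not carry over. Pictures are saved under pics/ and viewed, and the job is handed in when it is done.

Besides the shell and the picture viewer there is one more tool, called as name(argument=value, ...), one argument or row to a line, values as JSON. arm_command: Moves the arm, as the interface text tells. Its arguments: {"type":"object","properties":{"motion":{"type":"array"}},"required":["motion"]}

```bash
mkdir -p pics; python3 - <<'E'
from workcell import arm
import cv2,numpy as np
o=arm.get_obs();print({k:np.round(v,3).tolist() for k,v in o.items()})
for n in("scene","side","wrist"):
    im=arm.read_camera(n);cv2.imwrite(f"pics/{n}0.png",im[:,:,::-1]);c=arm.get_calibration(n)
    print(n,{k:np.round(v,3).tolist() for k,v in c.items()})
E
```

```text
{'t': 0.0, 'joint_pos': [-1.264, 0.494, 1.346, -0.0, 1.302, -0.095], 'dq': [0.001, 0.0, -0.001, 0.001, 0.002, -0.0], 'effort': [0.0, -88.216, -38.386, -0.0, 0.01, -0.0], 'tcp_pos': [244.32, -574.899, 247.683], 'orientation': [[0.391, -0.0, 0.92], [-0.92, 0.001, 0.391], [-0.001, -1.0, 0.0]], 'ft_force': [0.923, 0.385, 0.225], 'ft_torque': [-0.082, 0.004, -0.034], 'finger_gap': 85.277}
scene {'K': [[396.959, 0.0, 280.425], [0.0, 396.959, 209.535], [0.0, 0.0, 1.0]], 'camera_from_world': [[-0.488, 0.873, -0.015, 236.848], [0.476, 0.251, -0.843, -220.103], [-0.732, -0.418, -0.538, 1295.44], [0.0, 0.0, 0.0, 1.0]]}
side {'K': [[426.96, 0.0, 280.043], [0.0, 426.96, 215.244], [0.0, 0.0, 1.0]], 'camera_from_world': [[-0.904, -0.427, 0.011, 442.072], [-0.296, 0.607, -0.738, 152.839], [0.308, -0.67, -0.675, 905.109], [0.0, 0.0, 0.0, 1.0]]}
wrist {'K': [[362.17, 0.0, 280.689], [0.0, 362.17, 207.666], [0.0, 0.0, 1.0]], 'mount': [[1.0, -0.0, 0.001, -0.505], [-0.001, -0.299, 0.954, -124.992], [0.0, -0.954, -0.299, 77.865], [0.0, 0.0, 0.0, 1.0]]}
```

View pics/scene0.png

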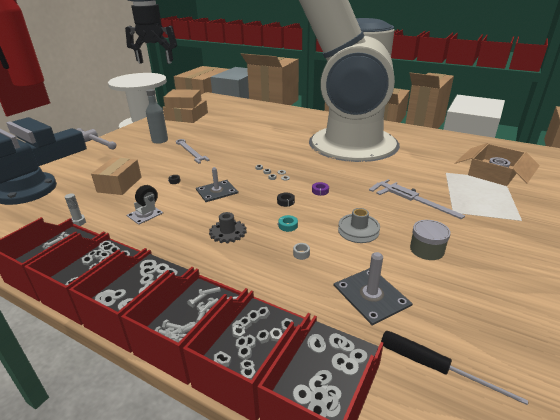

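View pics/side0.png

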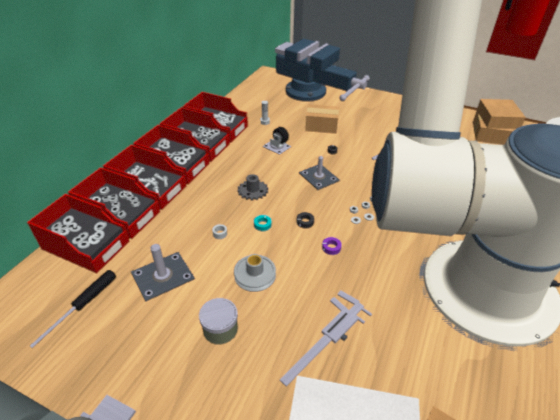

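View pics/wrist0.png

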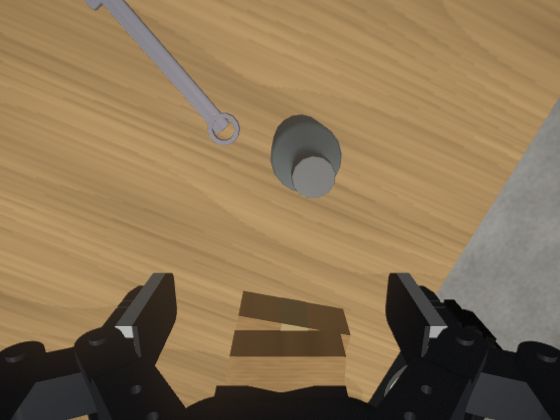

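```bash
python3 - <<'E'
import cv2
s=cv2.imread("pics/scene0.png");d=cv2.imread("pics/side0.png")
def crop(im,x0,y0,x1,y1,f,n):
    cv2.imwrite(n,cv2.resize(im[y0:y1,x0:x1],None,fx=f,fy=f,interpolation=cv2.INTER_CUBIC))
crop(s,120,150,320,270,4,"pics/sA.png");crop(s,260,170,460,320,4,"pics/sB.png")
crop(d,220,110,380,230,5,"pics/dA.png");crop(d,120,200,320,350,4,"pics/dB.png")
E
```

```text
(no output)
```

View pics/sA.png

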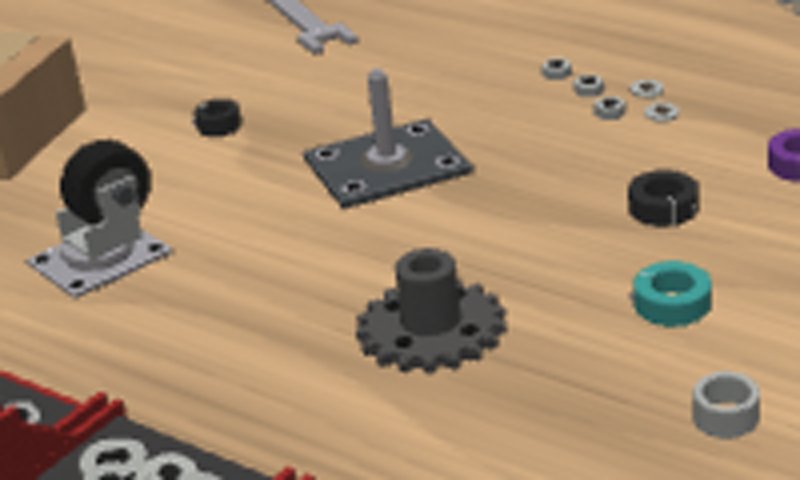

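View pics/sB.png

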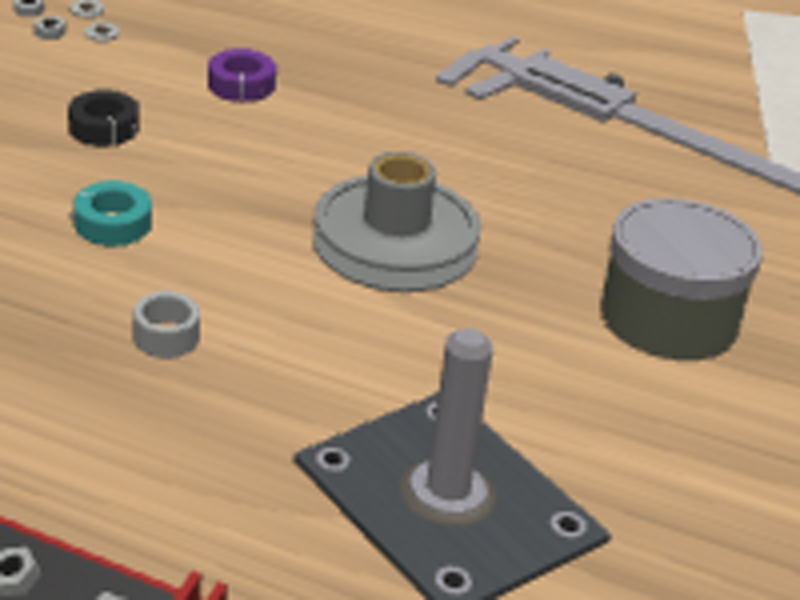

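View pics/dA.png

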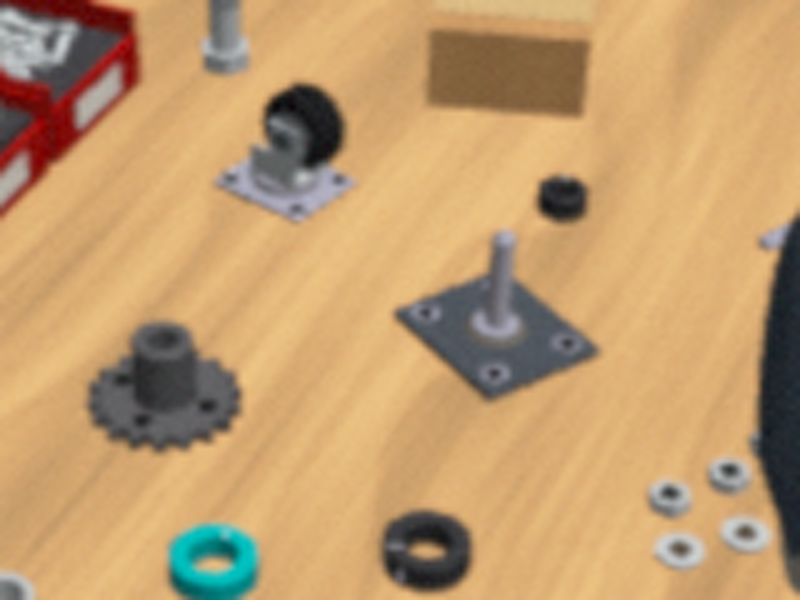

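View pics/dB.png

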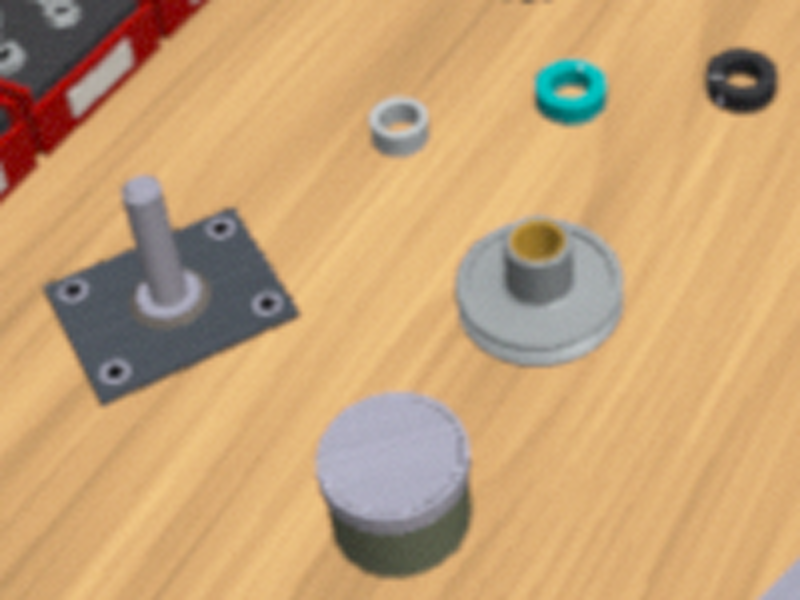

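```bash
cat > h.py <<'E'
from workcell import arm
import numpy as np,cv2
def cam(n):
    c=arm.get_calibration(n);return c["K"],c["camera_from_world"]
def wristcam(o=None):
    o=o or arm.get_obs();c=arm.get_calibration("wrist")
    T=np.eye(4);T[:3,:3]=o["orientation"];T[:3,3]=o["tcp_pos"]
    return c["K"],np.linalg.inv(T@np.array(c["mount"]))
def atz(KT,uv,z):
    K,T=map(np.array,KT);R=T[:3,:3];C=-R.T@T[:3,3];d=R.T@np.linalg.inv(K)@np.array([*uv,1.]);return (C+d*(z-C[2])/d[2])[:2]
def proj(KT,p):
    K,T=map(np.array,KT);q=K@(T[:3,:3]@np.array(p)+T[:3,3]);return q[:2]/q[2]
E
python3 - <<'E'
from h import *
A={'thin_tip':(70,[('s',4,120,150,377,71),('d',5,220,110,505,237)]),
'thin_sh':(10,[('s',4,120,150,385,153),('d',5,220,110,497,325)]),
'sprocket':(44,[('s',4,120,150,426,264),('d',5,220,110,163,337)]),
'small':(15,[('s',4,120,150,218,108),('d',5,220,110,563,190)]),
'large':(16,[('s',4,120,150,664,187),('d',5,220,110,427,542),('s',4,260,170,104,107),('d',4,120,200,743,76)]),
'spacer':(18,[('s',4,120,150,726,391),('s',4,260,170,167,309),('d',4,120,200,399,117)]),
'pulley':(50,[('s',4,260,170,401,169),('d',4,120,200,538,240)]),
'thick_tip':(94,[('s',4,260,170,468,340),('d',4,120,200,143,185)]),
'thick_sh':(10,[('s',4,260,170,449,487),('d',4,120,200,169,296)])}
for n,(z,l) in A.items():
    print(n,[np.round(atz(cam('scene' if v=='s' else 'side'),((x+.5)/f+x0-.5,(y+.5)/f+y0-.5),z),1).tolist() for v,f,x0,y0,x,y in l])
E
```

```text
thin_tip [[469.0, -199.8], [463.2, -195.4]]
thin_sh [[468.3, -201.8], [464.0, -197.7]]
sprocket [[603.7, -67.8], [601.6, -68.5]]
small [[477.8, -334.8], [475.2, -332.1]]
large [[430.9, -15.7], [428.2, -12.7], [430.9, -15.7], [426.5, -11.0]]
spacer [[596.9, 110.3], [595.2, 110.1], [593.5, 112.0]]
pulley [[464.4, 184.2], [461.3, 186.1]]
thick_tip [[642.7, 272.7], [636.7, 273.8]]
thick_sh [[641.6, 273.6], [637.2, 275.9]]
```

arm_command(
  motion=[0,0,0,-0.132,0.05,0.308,-0.4,0,0,0,-0.132,0.05,0.308,-0.4,0,0,0,-0.132,0.05,0.308,-0.4,0,0,0,-0.132,0.05,0.308,-0.4,0,0,0,-0.132,0.05,0.308,-0.4,0,0,0,-0.132,0.05,0.308,-0.4,0,0,0,-0.132,0.05,0.308,-0.4,0,0,0,-0.132,0.05,0.308,-0.4],
)

```text
t: 1.15
tcp_pos: [475.9, -333.6, 198.3]
orientation: [[0.391, -0.0, 0.92], [-0.92, -0.0, 0.391], [-0.0, -1.0, -0.0]]
ft_force: [-0.2, -0.5, 0.5]
finger_gap: 59.5
```

```bash
cat >> h.py <<'E'
def st():
    o=arm.get_obs();print("t",round(o["t"],2),"tcp",np.round(o["tcp_pos"],1),"gap",round(float(o["finger_gap"]),1),"F",np.round(o["ft_force"],1),"q6",round(o["joint_pos"][5],2));return o
def delta(x,y,z):
    o=arm.get_obs();d=o["orientation"].T@(np.array([x,y,z])-o["tcp_pos"]) if isinstance(o["orientation"],np.ndarray) else np.array(o["orientation"]).T@(np.array([x,y,z])-np.array(o["tcp_pos"]))
    print("delta tool m",np.round(d/1000,4))
def look(name):
    import pickle
    o=st();im=arm.read_camera("wrist");cv2.imwrite(f"pics/{name}.png",im[:,:,::-1]);pickle.dump(wristcam(o),open(f"pics/{name}.pkl","wb"))
def at(name,u,v,z):
    import pickle
    return np.round(atz(pickle.load(open(f"pics/{name}.pkl","rb")),(u,v),z),1)
E
python3 -c "
from h import *
look('w1');print(np.round(arm.get_obs()['orientation'],4));delta(466,-199,210)"
```

```text
t 1.15 tcp [ 475.9 -333.6  198.3] gap 59.5 F [-0.2 -0.5  0.5] q6 0.46
[[ 3.904e-01 -1.000e-04  9.206e-01]
 [-9.206e-01 -1.000e-04  3.904e-01]
 [ 1.000e-04 -1.000e+00 -2.000e-04]]
delta tool m [-0.128  -0.0117  0.0437]
```

View pics/w1.png

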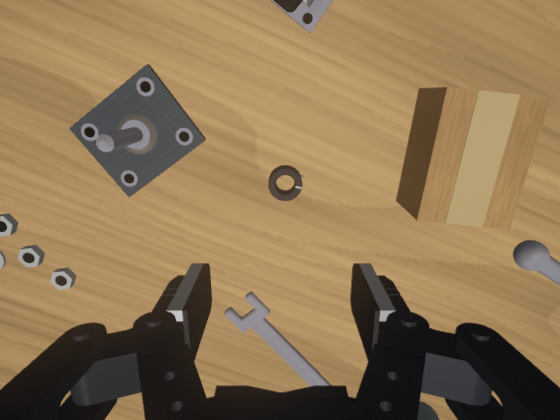

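```bash
python3 -c "
from h import *
im=cv2.imread('pics/w1.png')
a=cv2.resize(im[150:220,240:330],None,fx=8,fy=8,interpolation=2);cv2.imwrite('pics/w1a.png',a)
a=cv2.resize(im[100:180,60:180],None,fx=6,fy=6,interpolation=2);cv2.imwrite('pics/w1b.png',a)
"
```

```text
(no output)
```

View pics/w1a.png

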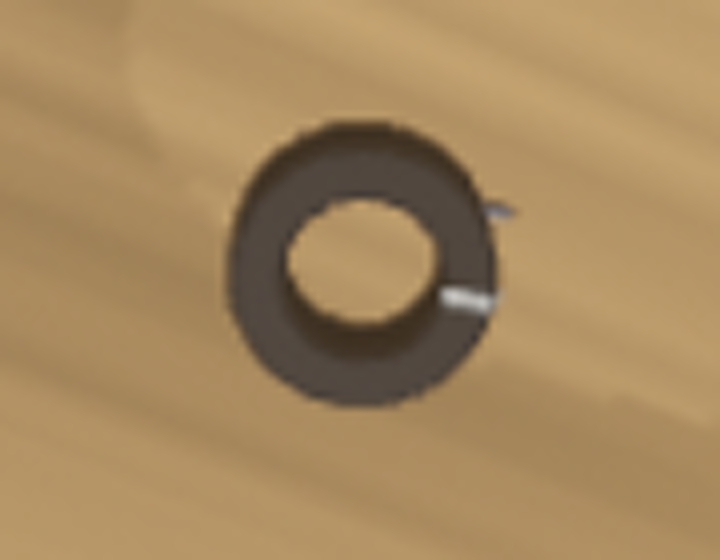

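View pics/w1b.png

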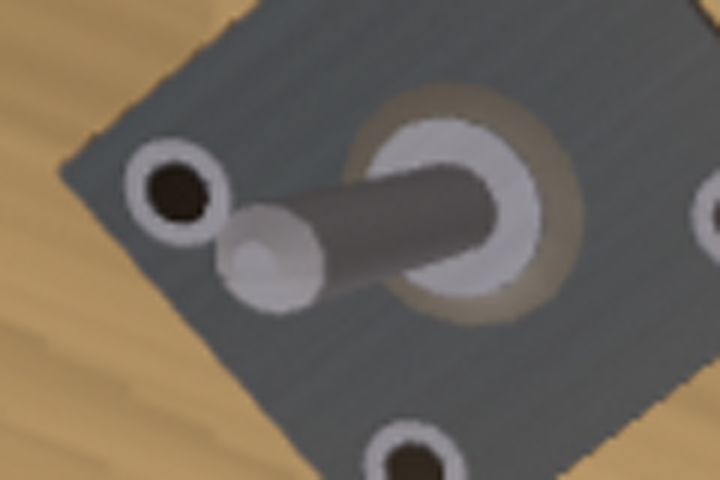

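arm_command(
  motion=[0,0,0,-0.128,-0.012,0.044,-0.4,0,0,0,-0.128,-0.012,0.044,-0.4,0,0,0,-0.128,-0.012,0.044,-0.4,0,0,0,-0.128,-0.012,0.044,-0.4,0,0,0,-0.128,-0.012,0.044,-0.4,0,0,0,-0.128,-0.012,0.044,-0.4,0,0,0,-0.128,-0.012,0.044,-0.4,0,0,0,-0.128,-0.012,0.044,-0.4],
)

```text
t: 2.2
tcp_pos: [466.7, -198.6, 210.2]
orientation: [[0.391, -0.0, 0.921], [-0.921, 0.0, 0.391], [-0.0, -1.0, -0.0]]
ft_force: [-0.4, -0.8, -0.0]
finger_gap: 60.0
```

```bash
python3 -c "
from h import *
look('w2');delta(602.5,-68,210)"
```

```text
t 2.2 tcp [ 466.7 -198.6  210.2] gap 60.0 F [-0.4 -0.8 -0. ] q6 0.65
delta tool m [-0.067   0.0002  0.176 ]
```

View pics/w2.png

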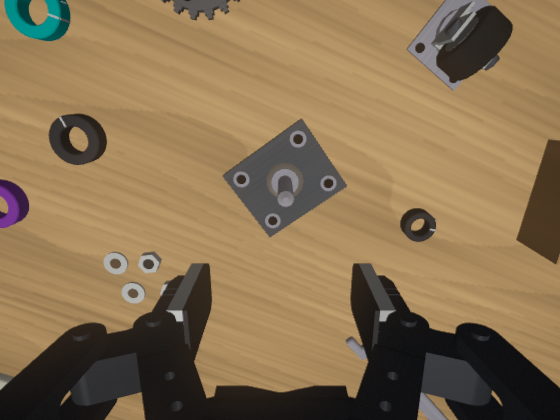

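arm_command(
  motion=[0,0,0,-0.067,0,0.176,-0.4,0,0,0,-0.067,0,0.176,-0.4,0,0,0,-0.067,0,0.176,-0.4,0,0,0,-0.067,0,0.176,-0.4,0,0,0,-0.067,0,0.176,-0.4,0,0,0,-0.067,0,0.176,-0.4,0,0,0,-0.067,0,0.176,-0.4,0,0,0,-0.067,0,0.176,-0.4],
)

```text
t: 3.25
tcp_pos: [602.2, -68.4, 210.4]
orientation: [[0.39, 0.0, 0.921], [-0.921, -0.0, 0.39], [0.0, -1.0, 0.0]]
ft_force: [0.4, 0.1, 0.8]
finger_gap: 59.7
```

```bash
python3 -c "
from h import *
look('w3')
im=cv2.imread('pics/w2.png')
a=cv2.resize(im[140:240,230:340],None,fx=7,fy=6,interpolation=2);a=cv2.resize(im[145:225,240:330],None,fx=7,fy=7,interpolation=2);cv2.imwrite('pics/w2a.png',a)
im=cv2.imread('pics/w3.png')
a=cv2.resize(im[130:260,220:350],None,fx=4.6,fy=4.6,interpolation=2);cv2.imwrite('pics/w3a.png',a)
"
```

```text
t 3.25 tcp [602.2 -68.4 210.4] gap 59.7 F [0.4 0.1 0.8] q6 0.96
```

View pics/w2a.png

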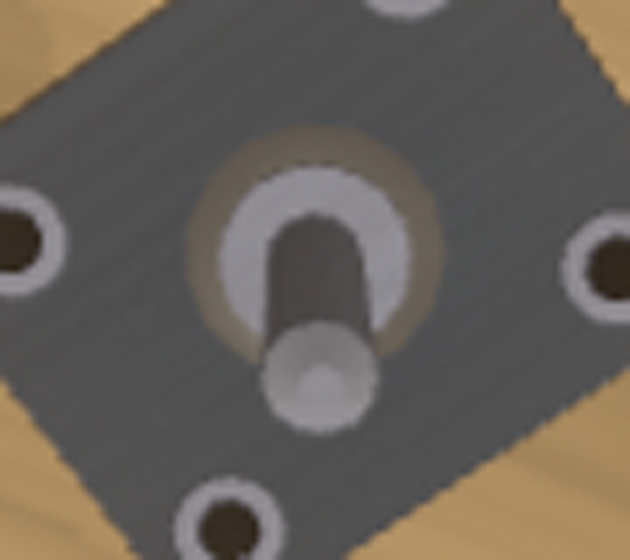

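View pics/w3.png

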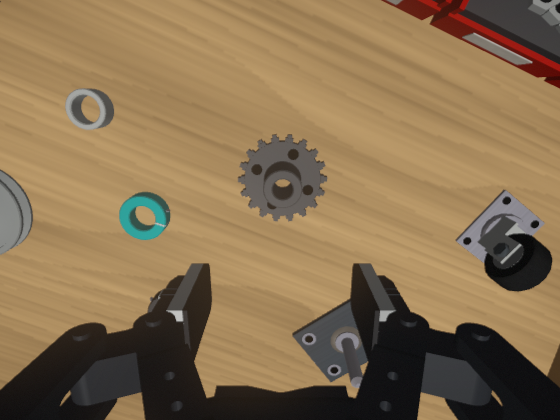

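View pics/w3a.png

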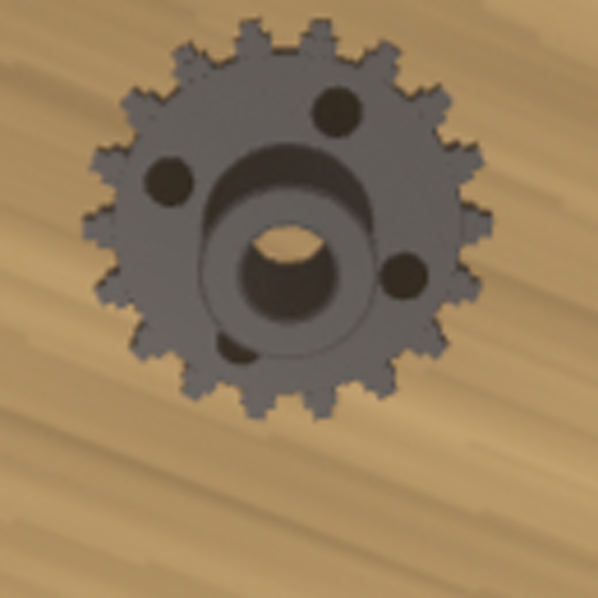

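```bash
python3 -c "
from h import *
print('thin tip66',at('w2',285.1,198.6,66),'70',at('w2',285.2,199.4,70),'sh',at('w2',284.6,182,10))
print('thin tip from w1',at('w1',60+(271)/6-.4,100+259/6-.4,66))
print('sprocket',at('w3',282.4,188.7,44)); print('small',at('w1',284.8,184.3,15))
x,y=at('w3',282.4,188.7,44);delta(x,y,60);delta(x,y,28)
print('spacer',at('w3',90,109,18),'turq',at('w3',144,216,16),'large',at('w2',79,139,16))
"
```

```text
thin tip66 [ 468.8 -201.1] 70 [ 469.3 -200.9] sh [ 468.8 -201.4]
thin tip from w1 [ 469.  -201.6]
sprocket [605.6 -68.2]
small [ 479.8 -335.7]
delta tool m [0.0013 0.1504 0.003 ]
delta tool m [0.0013 0.1824 0.003 ]
spacer [600.  106.1] turq [524.7  37.1] large [435.4 -20.7]
```

arm_command(
  motion=[0,0,0,0.001,0.06,0.003,-0.4,0,0,0,0.001,0.11,0.003,-0.4,0,0,0,0.001,0.15,0.003,-0.4,0,0,0,0.001,0.175,0.003,-0.4,0,0,0,0.001,0.181,0.003,-0.4,0,0,0,0.001,0.181,0.003,1,0,0,0,0.001,0.181,0.003,1,0,0,0,0.001,0.181,0.003,1],
)

```text
t: 4.3
tcp_pos: [606.4, -67.7, 30.7]
orientation: [[0.391, 0.002, 0.92], [-0.92, -0.001, 0.391], [0.001, -1.0, 0.002]]
ft_force: [-0.4, 0.0, 8.7]
finger_gap: 31.0
```

```bash
python3 -c "
from h import *
look('w4')"
```

```text
t 4.3 tcp [606.4 -67.7  30.7] gap 31.0 F [-0.4  0.   8.7] q6 0.96
```

View pics/w4.png

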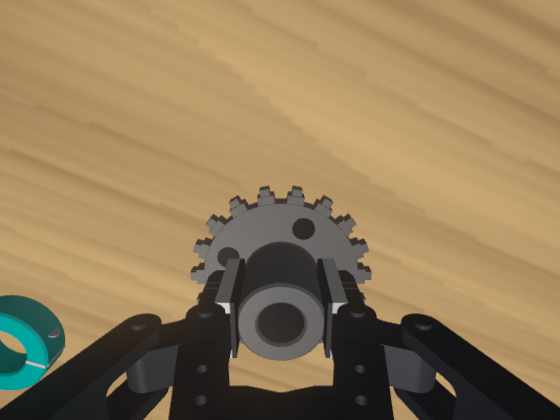

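arm_command(
  motion=[0,0,0,0,-0.02,0,1,0,0,0,0,-0.06,0,1,0,0,0,0,-0.105,0,1,0,0,0,0.017,-0.105,-0.044,1,0,0,0,0.034,-0.105,-0.089,1,0,0,0,0.052,-0.105,-0.133,1,0,0,0,0.069,-0.105,-0.178,1,0,0,0,0.069,-0.105,-0.178,1],
)

```text
t: 5.35
tcp_pos: [466.7, -202.2, 134.8]
orientation: [[0.388, -0.001, 0.922], [-0.922, -0.0, 0.388], [-0.0, -1.0, -0.001]]
ft_force: [0.5, -0.0, -2.9]
finger_gap: 30.7
```

```bash
python3 -c "
from h import *
look('w5');delta(469.7,-200.8,125)
a=arm.read_camera('side')[:,:,::-1];b=arm.read_camera('scene')[:,:,::-1]
a=cv2.resize(a[60:210,240:400],None,fx=2.5,fy=4*.625);b=cv2.resize(b[100:250,140:300],None,fx=2.5,fy=2.5)
cv2.imwrite('pics/c5.png',np.hstack([a,b]))
"
```

```text
t 5.35 tcp [ 466.7 -202.2  134.8] gap 30.7 F [ 0.5 -0.  -2.9] q6 0.65
delta tool m [-0.      0.0099  0.0018]
```

View pics/w5.png

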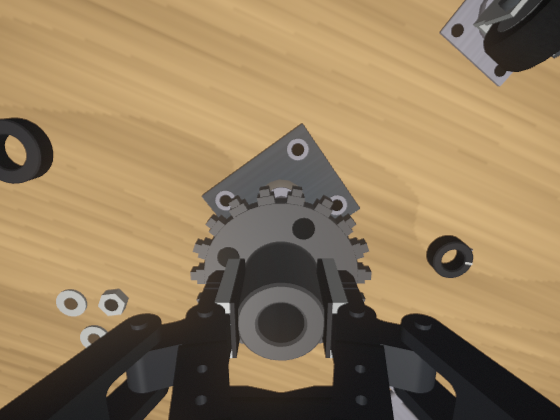

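View pics/c5.png

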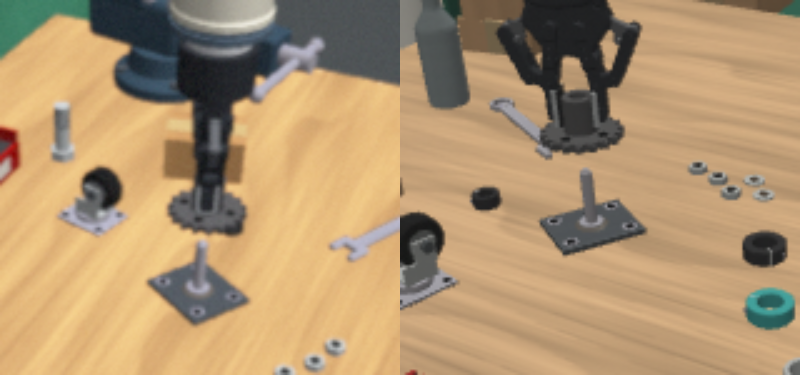

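```bash
python3 -c "
from h import *
print(at('w5',281,321.5,134.8+13.3), at('w4',281,322,44));o=st();delta(469.7,-200.8,125)"
```

```text
[ 466.7 -201.9] [606.2 -67.5]
t 5.5 tcp [ 469.3 -200.6  134.7] gap 30.8 F [-0.8  0.5 -3.9] q6 0.65
delta tool m [0.0004 0.0097 0.0003]
```

arm_command(
  motion=[0,0,0,0,0.015,0,1,0,0,0,0,0.025,0,1,0,0,0,0,0.03,0,1,0,0,0,0,0.034,0,1,0,0,0,0,0.038,0,1,0,0,0,0,0.042,0,1,0,0,0,0,0.045,0,1,0,0,0,0,0.045,0,1],
)

```text
t: 6.5
tcp_pos: [468.7, -200.6, 89.1]
orientation: [[0.391, -0.0, 0.92], [-0.92, 0.0, 0.391], [-0.0, -1.0, -0.0]]
ft_force: [0.7, 0.5, -3.9]
finger_gap: 31.0
```

arm_command(
  motion=[0,0,0,0,0.01,0,1,0,0,0,0,0.02,0,1,0,0,0,0,0.03,0,1,0,0,0,0,0.036,0,1,0,0,0,0,0.041,0,1,0,0,0,0,0.045,0,1,0,0,0,0,0.048,0,1,0,0,0,0,0.048,0,1],
)

```text
t: 7.5
tcp_pos: [468.8, -200.6, 41.2]
orientation: [[0.391, -0.0, 0.92], [-0.92, 0.0, 0.391], [-0.0, -1.0, -0.0]]
ft_force: [-0.8, -1.1, -4.0]
finger_gap: 30.9
```

arm_command(
  motion=[0,0,0,0,0.001,0,1,0,0,0,0,0.0015,0,1,0,0,0,0,0.0015,0,0,0,0,0,0,0.0015,0,-0.3,0,0,0,0,0.0015,0,-0.3,0,0,0,0,-0.04,0,-0.3,0,0,0,0,-0.1,0,-0.3,0,0,0,0,-0.12,0,-0.3],
)

```text
t: 8.5
tcp_pos: [469.8, -201.2, 164.4]
orientation: [[0.391, 0.004, 0.92], [-0.92, -0.002, 0.391], [0.003, -1.0, 0.003]]
ft_force: [-0.4, -0.5, -0.5]
finger_gap: 55.6
```

```bash
python3 -c "
from h import *
look('w6')
a=arm.read_camera('side')[:,:,::-1];b=arm.read_camera('scene')[:,:,::-1]
a=cv2.resize(a[110:210,260:360],None,fx=4,fy=4);b=cv2.resize(b[140:240,160:260],None,fx=4,fy=4)
cv2.imwrite('pics/c6.png',np.hstack([a,b]));delta(479.8,-335.7,150)
"
```

```text
t 8.5 tcp [ 469.8 -201.2  164.4] gap 55.6 F [-0.4 -0.5 -0.5] q6 0.65
delta tool m [ 0.1282  0.0121 -0.043 ]
```

View pics/w6.png

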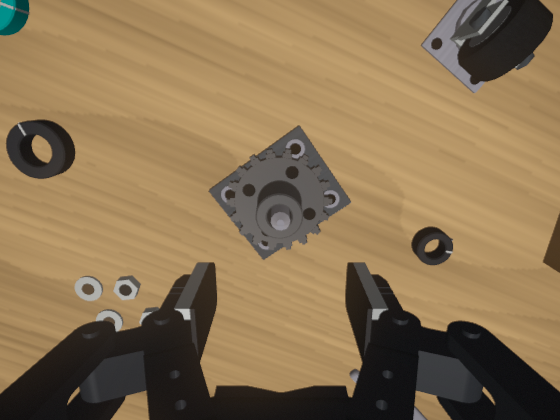

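View pics/c6.png

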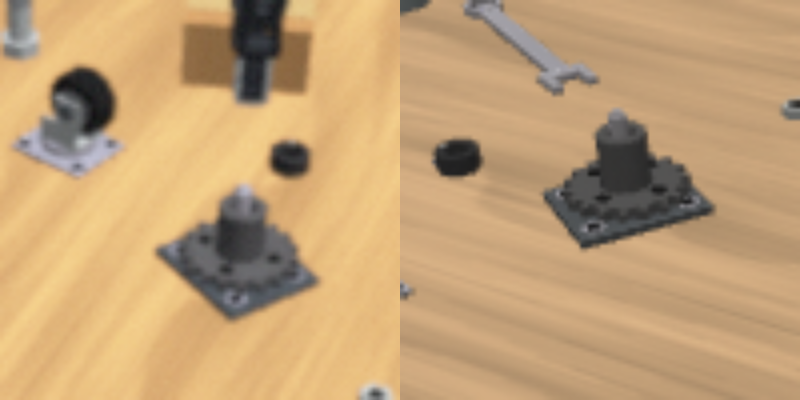

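arm_command(
  motion=[0,0.18,0,0.03,0.01,-0.01,-0.3,0,0.36,0,0.06,0.02,-0.02,-0.3,0,0.54,0,0.09,0.03,-0.03,-0.3,0,0.72,0,0.128,0.04,-0.042,-0.3,0,0.9,0,0.128,0.045,-0.042,-0.3,0,1.05,0,0.128,0.045,-0.042,-0.3,0,1.05,0,0.128,0.045,-0.042,-0.3,0,1.05,0,0.128,0.045,-0.042,-0.3],
)

```text
t: 9.65
tcp_pos: [480.0, -334.6, 115.6]
orientation: [[-0.601, -0.001, 0.799], [-0.799, 0.001, -0.601], [-0.0, -1.0, -0.001]]
ft_force: [-0.2, 1.0, 0.2]
finger_gap: 55.6
```

```bash
python3 -c "
from h import *
look('w7')
im=cv2.imread('pics/w7.png')
a=cv2.resize(im[130:250,210:350],None,fx=5,fy=5,interpolation=2);cv2.imwrite('pics/w7a.png',a)
"
```

```text
t 9.65 tcp [ 480.  -334.6  115.6] gap 55.6 F [-0.2  1.   0.2] q6 1.5
```

View pics/w7.png

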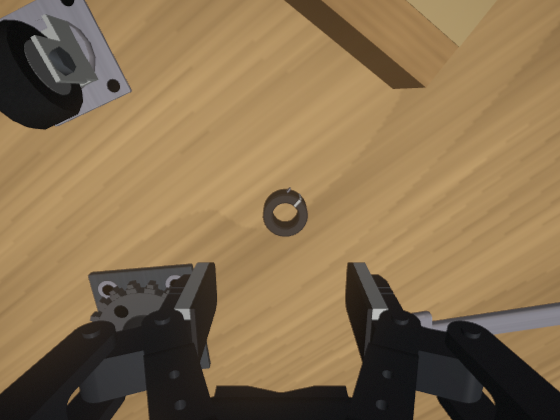

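View pics/w7a.png

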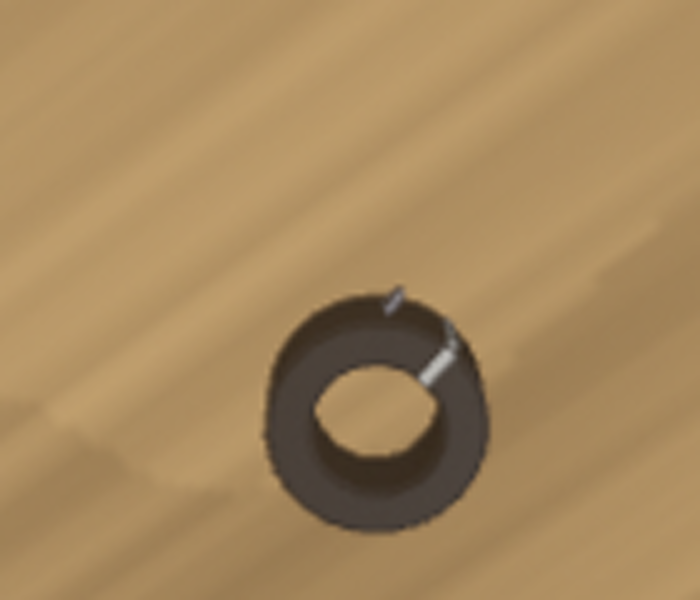

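```bash
python3 -c "
from h import *
print(at('w7',285.1,215.6,15));st();x,y=at('w7',285.1,215.6,15);delta(x,y,18.5)
"
```

```text
[ 479.6 -336.2]
t 9.7 tcp [ 480.1 -334.6  115.8] gap 55.3 F [-0.3  0.1 -0.3] q6 1.51
delta tool m [0.0015 0.0973 0.0006]
```

arm_command(
  motion=[0,0,0,0.0015,0.05,0.0015,-0.3,0,0,0,0.0015,0.08,0.0015,-0.3,0,0,0,0.0015,0.092,0.0015,-0.3,0,0,0,0.0015,0.097,0.0015,-0.3,0,0,0,0.0015,0.097,0.0015,1,0,0,0,0.0015,0.097,0.0015,1,0,0,0,0.0015,0.097,0.0015,1,0,0,0,0.0015,0.097,0.0015,1],
)

```text
t: 10.7
tcp_pos: [481.0, -337.4, 20.6]
orientation: [[-0.604, 0.001, 0.797], [-0.797, -0.001, -0.604], [0.0, -1.0, 0.002]]
ft_force: [-1.6, 0.4, 5.1]
finger_gap: 26.8
```

```bash
python3 -c "
from h import *
look('w8')
im=cv2.imread('pics/w8.png')
a=cv2.resize(im[220:400,180:380],None,fx=3.5,fy=3.5,interpolation=2);cv2.imwrite('pics/w8a.png',a)
"
```

```text
t 10.7 tcp [ 481.  -337.4   20.6] gap 26.8 F [-1.6  0.4  5.1] q6 1.51
```

View pics/w8a.png

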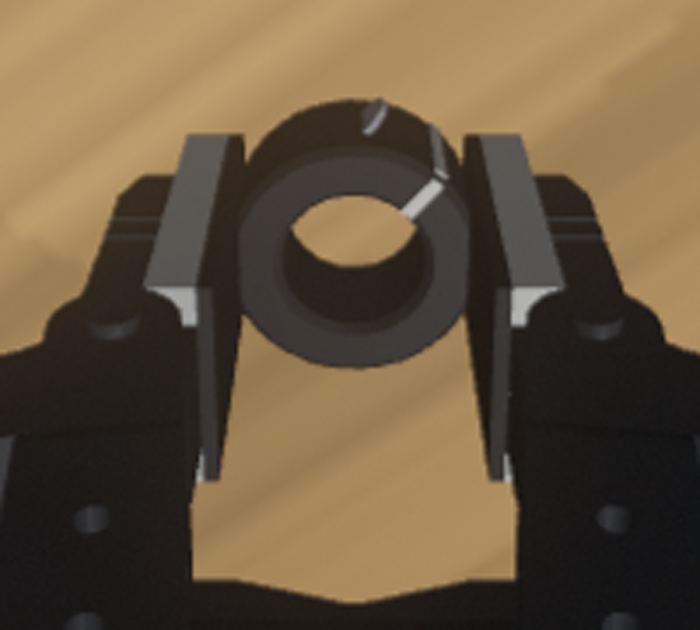

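```bash
python3 -c "
from h import *
p=at('w8',280.7,293.1,15);o=st();print(p,'rel tool', np.array(o['orientation']).T@np.array([p[0]-o['tcp_pos'][0],p[1]-o['tcp_pos'][1],0]))
print('tip w6 check, sprocket hub',proj(wristcam(o),[0,0,0])[:0])
"
```

```text
t 10.75 tcp [ 481.  -337.4   20.6] gap 26.6 F [-0.4  1.2  5.9] q6 1.51
[ 481.4 -335.9] rel tool [-1.40660296e+00 -1.14190161e-03 -5.50211041e-01]
tip w6 check, sprocket hub []
```

arm_command(
  motion=[0,0,0,0,-0.02,0,1,0,0,0,0,-0.06,0,1,0,0,0,0,-0.105,0,1,0,0,0,-0.04,-0.105,-0.035,1,0,0,0,-0.075,-0.105,-0.066,1,0,0,0,-0.102,-0.105,-0.0915,1,0,0,0,-0.102,-0.105,-0.0915,1,0,0,0,-0.102,-0.105,-0.0915,1],
)

```text
t: 11.75
tcp_pos: [469.8, -201.0, 125.0]
orientation: [[-0.603, 0.002, 0.797], [-0.797, -0.001, -0.603], [-0.0, -1.0, 0.002]]
ft_force: [-0.2, -0.2, -0.3]
finger_gap: 26.8
```

```bash
python3 -c "
from h import *
look('w9');delta(469.3,-200.8,95);
im=cv2.imread('pics/w9.png')
a=cv2.resize(im[220:400,180:380],None,fx=2,fy=2,interpolation=2)
b=arm.read_camera('scene')[:,:,::-1];b=cv2.resize(b[110:230,160:260],None,fx=3,fy=3)
cv2.imwrite('pics/w9a.png',np.hstack([a,b]))
"
```

```text
t 11.75 tcp [ 469.8 -201.   125. ] gap 26.8 F [-0.2 -0.2 -0.3] q6 1.7
delta tool m [-0.0002  0.0298 -0.0007]
```

View pics/w9a.png

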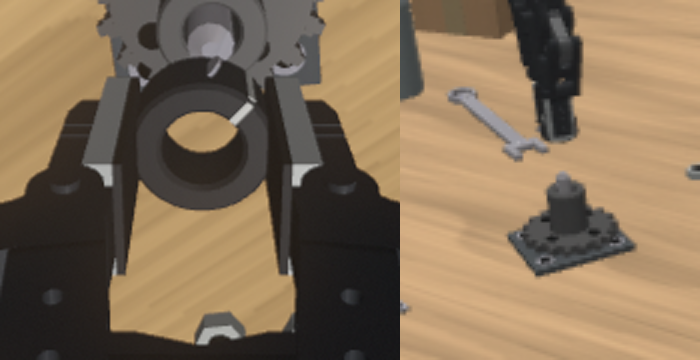

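```bash
python3 -c "
from h import *
im=cv2.imread('pics/w9.png')
a=cv2.resize(im[215:275,250:320],None,fx=8,fy=8,interpolation=2);cv2.imwrite('pics/w9b.png',a)
print(at('w9',280.5,292.8,125-20.6+15))"
```

```text
[ 470.3 -199.5]
```

View pics/w9b.png

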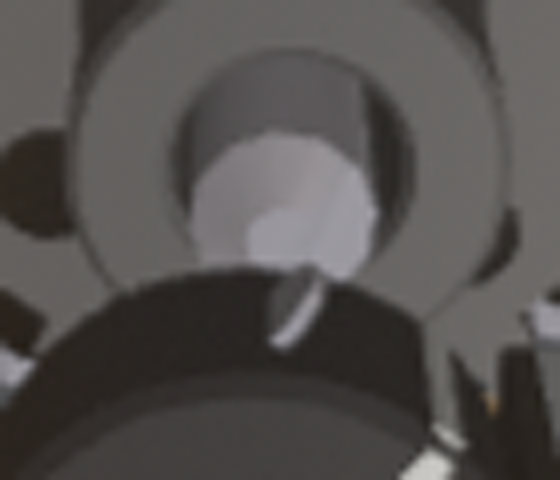

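```bash
python3 -c "
from h import *
p=at('w9',285,242.3,66);q=at('w9',280.5,292.8,119.4);o=st();d=p-q;R=np.array(o['orientation']);print(p,'move tool',R.T@[d[0],d[1],0])"
```

```text
t 11.85 tcp [ 469.6 -201.4  124.6] gap 26.8 F [-0.3  0.5 -1.2] q6 1.7
[ 468.7 -201.4] move tool [ 2.48071711e+00 -2.80305823e-04 -1.26659239e-01]
```

```bash
python3 -c "
from h import *
import pickle
for n in ('w4','w8','w9'):
    K,T=pickle.load(open(f'pics/{n}.pkl','rb'));Ti=np.linalg.inv(T);c=arm.get_calibration('wrist');M=np.array(c['mount']);TT=Ti@np.linalg.inv(M);print(n,np.round(TT,4).tolist())
print(np.array(c['mount']).tolist())
"
```

```text
w4 [[0.3911, 0.002, 0.9203, 607.774], [-0.9203, -0.0017, 0.3911, -68.2731], [0.0023, -1.0, 0.0012, 30.6976], [0.0, 0.0, 0.0, 1.0]]
w8 [[-0.6035, 0.0014, 0.7973, 480.9815], [-0.7973, -0.0012, -0.6035, -337.3686], [0.0001, -1.0, 0.0018, 20.585], [0.0, 0.0, 0.0, 1.0]]
w9 [[-0.6033, 0.0015, 0.7975, 469.7585], [-0.7975, -0.001, -0.6033, -200.9732], [-0.0001, -1.0, 0.0018, 125.0364], [0.0, 0.0, 0.0, 1.0]]
[[0.9999999980714607, 4.0627208423889654e-05, -4.6973463609856504e-05, -1.4167009043355716], [5.695290653410551e-05, -0.29825941129322947, 0.9544848455221177, -124.99244297465674], [2.476777715379864e-05, -0.9544848463566323, -0.2982594130318624, 76.74996646037758], [0.0, 0.0, 0.0, 1.0]]
```

```bash
python3 -c "
from h import *
c=np.array([arm.get_calibration('wrist')['mount'] for _ in range(40)])
print(c[:6,:3,3],c[:,:3,3].mean(0),c[:,:3,3].std(0))
c=np.array([arm.get_calibration('scene')['camera_from_world'] for _ in range(40)]);print(c[:,:3,3].mean(0),c[:,:3,3].std(0))
o=[arm.get_obs()['tcp_pos'] for _ in range(5)];print(np.array(o))
"
```

```text
[[  -1.4167009  -124.99244297   76.74996646]
 [  -1.4167009  -124.99244297   76.74996646]
 [  -1.4167009  -124.99244297   76.74996646]
 [  -1.4167009  -124.99244297   76.74996646]
 [  -1.4167009  -124.99244297   76.74996646]
 [  -1.4167009  -124.99244297   76.74996646]] [  -1.4167009  -124.99244297   76.74996646] [6.66133815e-16 1.42108547e-14 2.84217094e-14]
[ 236.84813427 -220.10299886 1295.44049828] [0.00000000e+00 1.13686838e-13 1.36424205e-12]
[[ 469.57508675 -201.41490672  124.64401032]
 [ 469.57508675 -201.41490672  124.64401032]
 [ 469.57508675 -201.41490672  124.64401032]
 [ 469.57508675 -201.41490672  124.64401032]
 [ 469.57508675 -201.41490672  124.64401032]]
```

arm_command(
  motion=[0,0,0,0.002,0.01,0,1,0,0,0,0.002,0.02,0,1,0,0,0,0.002,0.028,0,1,0,0,0,0.002,0.031,0,1,0,0,0,0.002,0.034,0,1,0,0,0,0.002,0.037,0,1,0,0,0,0.002,0.04,0,1,0,0,0,0.002,0.04,0,1],
)

```text
t: 12.85
tcp_pos: [468.0, -202.0, 84.2]
orientation: [[-0.604, 0.0, 0.797], [-0.797, -0.0, -0.604], [-0.0, -1.0, 0.0]]
ft_force: [0.3, -0.0, 0.5]
finger_gap: 26.9
```

```bash
python3 -c "
from h import *
look('w10')
im=cv2.imread('pics/w10.png')
a=cv2.resize(im[200:380,180:380],None,fx=3.5,fy=3.5,interpolation=2);cv2.imwrite('pics/w10a.png',a)"
```

```text
t 12.85 tcp [ 468.  -202.    84.2] gap 26.9 F [ 0.3 -0.   0.5] q6 1.69
```

View pics/w10a.png

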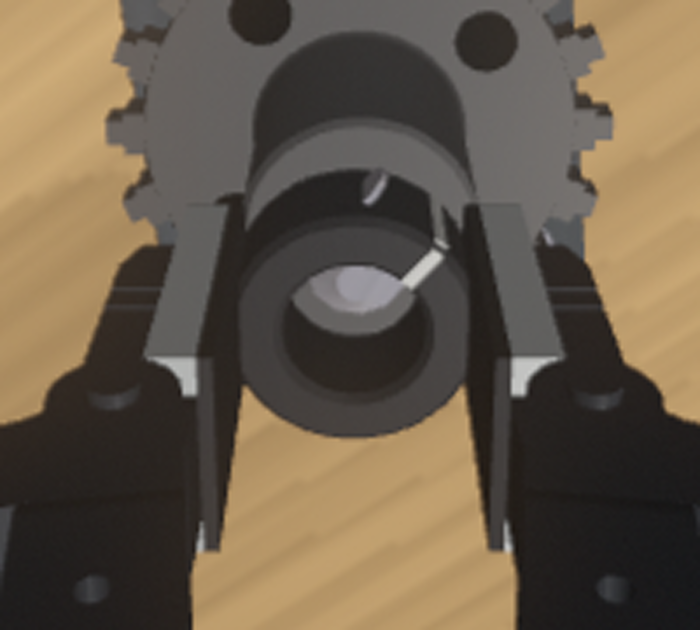

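```bash
python3 -c "
from h import *
f=lambda u,v:((u+.5)/3.5+180-.5,(v+.5)/3.5+200-.5)
p=at('w10',*f(358,285),70);q=at('w10',*f(354,328),78.6);o=st();d=p-q;R=np.array(o['orientation']);print(p,q,'move tool',R.T@[d[0],d[1],0])"
```

```text
t 12.9 tcp [ 468.  -202.    84.3] gap 26.6 F [-0.  -0.5 -1.1] q6 1.69
[ 468.7 -201.4] [ 468.3 -200.5] move tool [4.75972232e-01 1.91202675e-05 8.62235718e-01]
```

arm_command(
  motion=[0,0,0,0.0004,0.001,0.0007,1,0,0,0,0.0004,0.003,0.0007,1,0,0,0,0.0004,0.005,0.0007,1,0,0,0,0.0004,0.007,0.0007,1,0,0,0,0.0004,0.0085,0.0007,1,0,0,0,0.0004,0.0095,0.0007,1,0,0,0,0.0004,0.0095,0.0007,1,0,0,0,0.0004,0.0095,0.0007,1],
)

```text
t: 13.9
tcp_pos: [468.3, -202.8, 74.8]
orientation: [[-0.604, 0.0, 0.797], [-0.797, 0.0, -0.604], [-0.0, -1.0, 0.0]]
ft_force: [-0.2, -0.2, 0.2]
finger_gap: 27.1
```

```bash
python3 -c "
from h import *
look('w11')
im=cv2.imread('pics/w11.png')
a=cv2.resize(im[200:380,180:380],None,fx=3.5,fy=3.5,interpolation=2);cv2.imwrite('pics/w11a.png',a)"
```

```text
t 13.9 tcp [ 468.3 -202.8   74.8] gap 27.1 F [-0.2 -0.2  0.2] q6 1.69
```

View pics/w11a.png

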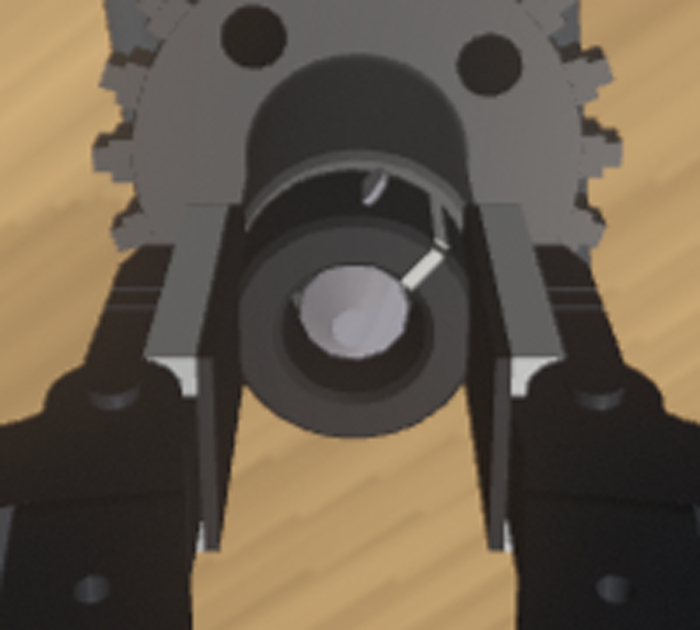

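arm_command(
  motion=[0,0,0,0,0.001,0,1,0,0,0,0,0.0015,0,1,0,0,0,0,0.0015,0,0,0,0,0,0,0.0015,0,-0.2,0,0,0,0,0.0015,0,-0.3,0,0,0,0,-0.03,0,-0.3,0,0,0,0,-0.07,0,-0.3,0,0,0,0,-0.1,0,-0.3],
)

```text
t: 14.95
tcp_pos: [468.3, -202.8, 176.2]
orientation: [[-0.604, 0.0, 0.797], [-0.797, -0.0, -0.604], [-0.0, -1.0, 0.001]]
ft_force: [-0.3, -0.0, 0.2]
finger_gap: 55.4
```

```bash
python3 -c "
from h import *
look('w12')
im=cv2.imread('pics/w12.png')
a=cv2.resize(im[150:290,200:360],None,fx=2.5,fy=2.5,interpolation=2);
b=arm.read_camera('scene')[:,:,::-1];b=cv2.resize(b[140:240,160:260],None,fx=3.5,fy=3.5)
cv2.imwrite('pics/w12a.png',np.hstack([a,b]));delta(462,186,210)"
```

```text
t 14.95 tcp [ 468.3 -202.8  176.2] gap 55.4 F [-0.3 -0.   0.2] q6 1.69
delta tool m [-0.3059 -0.0334 -0.2409]
```

View pics/w12a.png

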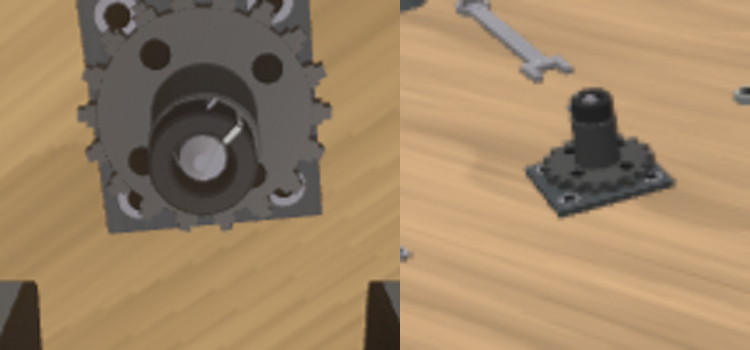

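arm_command(
  motion=[0,-0.18,0,-0.046,-0.033,-0.036,-0.3,0,-0.36,0,-0.092,-0.033,-0.072,-0.3,0,-0.54,0,-0.138,-0.033,-0.108,-0.3,0,-0.72,0,-0.184,-0.033,-0.144,-0.3,0,-0.9,0,-0.23,-0.033,-0.18,-0.3,0,-1.05,0,-0.276,-0.033,-0.216,-0.3,0,-1.05,0,-0.306,-0.033,-0.241,-0.3,0,-1.05,0,-0.306,-0.033,-0.241,-0.3],
)

```text
t: 16.05
tcp_pos: [460.3, 188.9, 207.0]
orientation: [[0.394, -0.001, 0.919], [-0.919, 0.0, 0.394], [-0.0, -1.0, -0.001]]
ft_force: [-0.8, -0.9, 0.4]
finger_gap: 55.6
```

```bash
python3 -c "
from h import *
look('w13')
im=cv2.imread('pics/w13.png')
a=cv2.resize(im[130:260,220:350],None,fx=4.6,fy=4.6,interpolation=2);cv2.imwrite('pics/w13a.png',a)"
```

```text
t 16.05 tcp [460.3 188.9 207. ] gap 55.6 F [-0.8 -0.9  0.4] q6 1.43
```

View pics/w13.png

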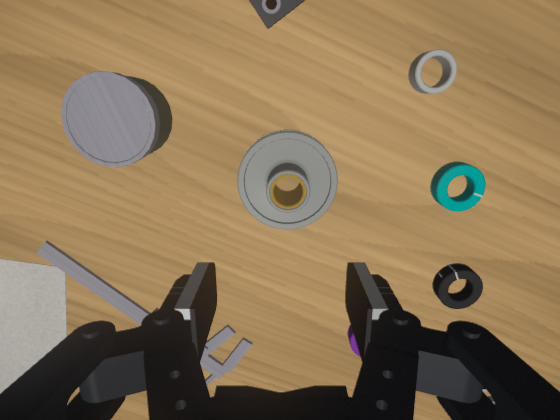

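View pics/w13a.png

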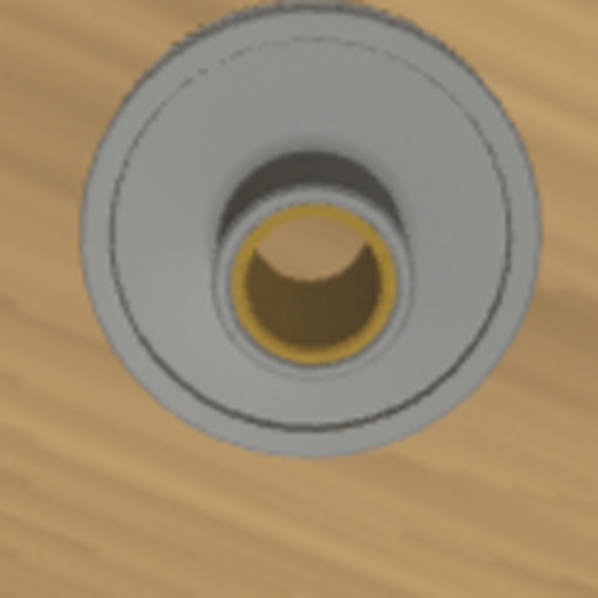

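```bash
cat >> h.py <<'E'
def wristcam(o=None):
    o=o or arm.get_obs();c=arm.get_calibration("wrist");M=np.array(c["mount"]);print("mount",np.round(M[:3,3],2));M[0,3]=0
    T=np.eye(4);T[:3,:3]=o["orientation"];T[:3,3]=o["tcp_pos"]
    return c["K"],np.linalg.inv(T@M)
E
python3 -c "
from h import *
import pickle
c=np.array(arm.get_calibration('wrist')['mount']);print(np.round(c,4))
K,T=pickle.load(open('pics/w13.pkl','rb'))
p=at('w13',288.0,191.6,50);print(p)
R=np.array(arm.get_obs()['orientation'])
p=p-R[:2,0]*c[0,3];print(p);st();delta(*p,39)
"
```

```text
[[ 1.000000e+00 -3.000000e-04  9.000000e-04 -5.029000e-01]
 [-1.000000e-03 -2.988000e-01  9.543000e-01 -1.249942e+02]
 [ 0.000000e+00 -9.543000e-01 -2.988000e-01  7.786700e+01]
 [ 0.000000e+00  0.000000e+00  0.000000e+00  1.000000e+00]]
[465.3 184.9]
[465.49771302 184.43756185]
t 16.1 tcp [460.4 187.5 207.1] gap 55.6 F [ 0.1 -0.   0.8] q6 1.43
delta tool m [0.0049 0.1681 0.0037]
```

```bash
cat >> h.py <<'E'
def wristcam(o=None):
    o=o or arm.get_obs();c=arm.get_calibration("wrist");M=np.eye(4);s=.2985;k=(1-s*s)**.5
    M[:3,:3]=[[1,0,0],[0,-s,k],[0,-k,-s]];M[:3,3]=[0,-125,76.5]
    T=np.eye(4);T[:3,:3]=o["orientation"];T[:3,3]=o["tcp_pos"]
    return c["K"],np.linalg.inv(T@M)
def rel(p):
    o=arm.get_obs();R=np.array(o["orientation"]);d=p-np.array(o["tcp_pos"])[:2];print("rel tool",np.round(R.T@[d[0],d[1],0],2))
E
python3 -c "
from h import *
look('w14')
im=cv2.imread('pics/w14.png')
a=cv2.resize(im[130:260,220:350],None,fx=4.6,fy=4.6,interpolation=2);cv2.imwrite('pics/w14a.png',a)"
```

```text
t 16.1 tcp [460.4 187.5 207.1] gap 55.6 F [ 0.1 -0.   0.8] q6 1.43
```

View pics/w14a.png

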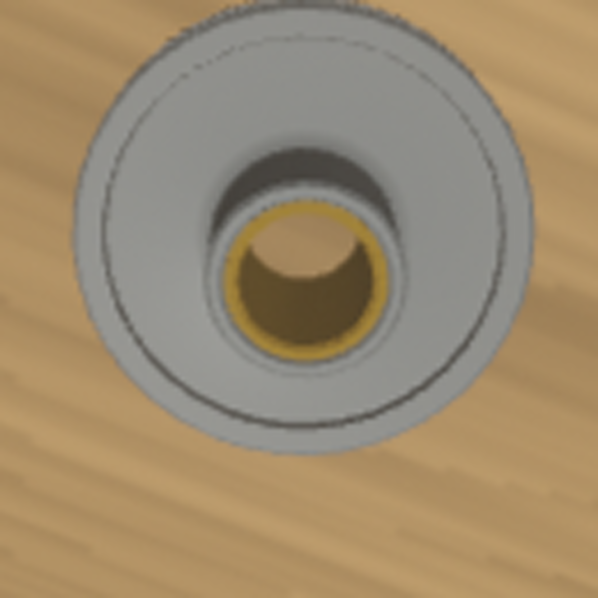

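```bash
python3 -c "
from h import *
p=at('w14',286.1,190.7,50);print(p);rel(p);st()"
```

```text
[464.3 184.5]
rel tool [ 3.42 -0.    2.67]
t 16.15 tcp [460.5 186.6 207.2] gap 55.8 F [ 0.2 -0.5 -1. ] q6 1.43
```

arm_command(
  motion=[0,0,0,0.0025,0.05,0.0015,-0.3,0,0,0,0.0025,0.1,0.0015,-0.3,0,0,0,0.0025,0.14,0.0015,-0.3,0,0,0,0.0025,0.16,0.0015,-0.3,0,0,0,0.0025,0.169,0.0015,-0.3,0,0,0,0.0025,0.169,0.0015,1,0,0,0,0.0025,0.169,0.0015,1,0,0,0,0.0025,0.169,0.0015,1],
)

```text
t: 17.15
tcp_pos: [463.5, 185.0, 39.4]
orientation: [[0.391, 0.001, 0.92], [-0.92, 0.0, 0.391], [0.0, -1.0, 0.001]]
ft_force: [-0.8, -0.4, -5.4]
finger_gap: 33.7
```

```bash
python3 -c "
from h import *
look('w15')"
```

```text
t 17.15 tcp [463.5 185.   39.4] gap 33.7 F [-0.8 -0.4 -5.4] q6 1.43
```

View pics/w15.png

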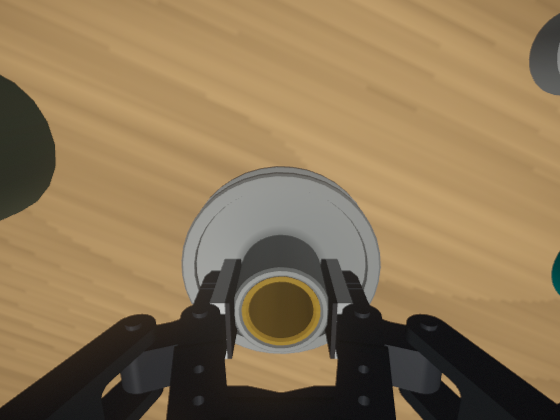

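arm_command(
  motion=[0,0,0,0,-0.02,0,1,0,0,0,0,-0.06,0,1,0,0,0,0,-0.11,0,1,0,0,0,-0.003,-0.14,0.05,1,0,0,0,-0.006,-0.14,0.1,1,0,0,0,-0.01,-0.14,0.15,1,0,0,0,-0.012,-0.14,0.18,1,0,0,0,-0.012,-0.14,0.18,1],
)

```text
t: 18.2
tcp_pos: [625.5, 267.2, 178.3]
orientation: [[0.391, 0.001, 0.92], [-0.92, 0.0, 0.391], [0.0, -1.0, 0.001]]
ft_force: [0.0, -0.8, -5.9]
finger_gap: 34.3
```

```bash
python3 -c "
from h import *
p=at('w15',281,311,50);print(p)
arm.read_camera('scene');arm.read_camera('scene')
look('w16')"
```

```text
[464.8 185.4]
t 18.3 tcp [623.6 266.2 178.3] gap 33.8 F [-1.  -1.3 -5.4] q6 1.48
```

View pics/w16.png

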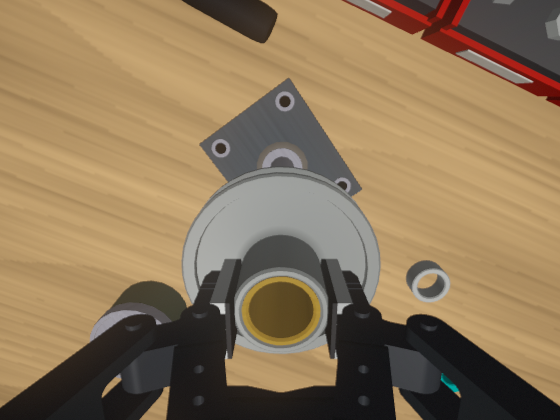

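arm_command(
  motion=[0,0,0,0,0,-0.02,1,0,0,0,0,0,-0.04,1,0,0,0,0,0,-0.05,1,0,0,0,0,0,-0.05,1,0,0,0,0,0,-0.05,1,0,0,0,0,0,-0.05,1,0,0,0,0,0,-0.05,1,0,0,0,0,0,-0.05,1],
)

```text
t: 19.35
tcp_pos: [578.3, 246.9, 178.7]
orientation: [[0.391, -0.0, 0.92], [-0.92, 0.0, 0.391], [-0.0, -1.0, -0.0]]
ft_force: [-0.1, 0.4, -6.2]
finger_gap: 34.2
```

```bash
python3 -c "
from h import *
look('w17')
im=cv2.imread('pics/w17.png')
a=cv2.resize(im[40:190,200:360],None,fx=4,fy=4,interpolation=2);cv2.imwrite('pics/w17a.png',a)"
```

```text
t 19.35 tcp [578.3 246.9 178.7] gap 34.2 F [-0.1  0.4 -6.2] q6 1.48
```

View pics/w17a.png

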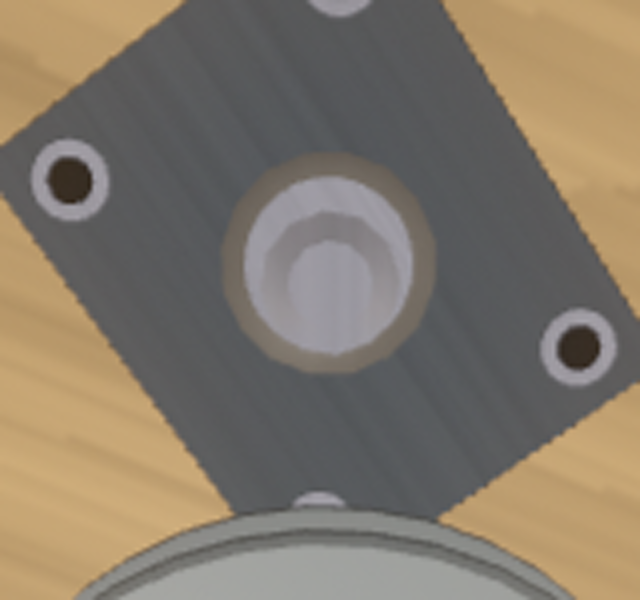

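```bash
python3 -c "
from h import *
print(at('w17',282.2,110.5,94),at('w17',281.7,105.9,10))
p=at('w17',282.2,110.5,94);R=np.array(arm.get_obs()['orientation'])
t=p-R[:2,2]*1.35;print(t);st();delta(*t,160)"
```

```text
[641.1 272.7] [641.1 272.7]
[639.85754748 272.17197376]
t 19.4 tcp [578.2 246.9 178.7] gap 34.1 F [ 0.7  0.3 -6.1] q6 1.48
delta tool m [0.0008 0.0187 0.0666]
```

arm_command(
  motion=[0,0,0,0.0008,0,0.035,1,0,0,0,0.0008,0.01,0.06,1,0,0,0,0.0008,0.02,0.0666,1,0,0,0,0.0008,0.03,0.0666,1,0,0,0,0.0008,0.038,0.0666,1,0,0,0,0.0008,0.043,0.0666,1,0,0,0,0.0008,0.048,0.0666,1,0,0,0,0.0008,0.052,0.0666,1],
)

```text
t: 20.4
tcp_pos: [639.7, 272.1, 126.7]
orientation: [[0.391, 0.0, 0.92], [-0.92, 0.0, 0.391], [0.0, -1.0, 0.0]]
ft_force: [0.3, -0.5, -6.0]
finger_gap: 33.9
```

```bash
python3 -c "
from h import *
look('w18')
im=cv2.imread('pics/w18.png')
a=cv2.resize(im[220:370,200:360],None,fx=4,fy=4,interpolation=2);cv2.imwrite('pics/w18a.png',a)"
```

```text
t 20.4 tcp [639.7 272.1 126.7] gap 33.9 F [ 0.3 -0.5 -6. ] q6 1.49
```

View pics/w18a.png

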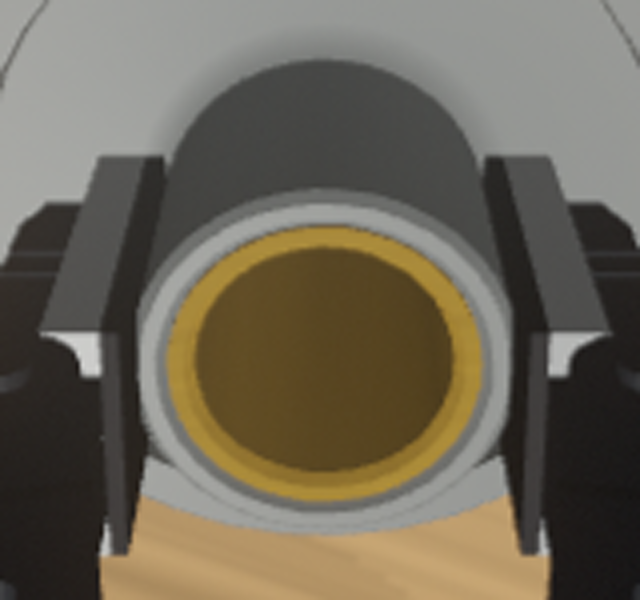

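arm_command(
  motion=[0,0,0,0,0.01,0,1,0,0,0,0,0.022,0,1,0,0,0,0,0.034,0,1,0,0,0,0,0.046,0,1,0,0,0,0,0.058,0,1,0,0,0,0,0.068,0,1,0,0,0,0,0.075,0,1,0,0,0,0,0.0765,0,1],
)

```text
t: 21.45
tcp_pos: [639.6, 272.1, 49.8]
orientation: [[0.391, -0.001, 0.92], [-0.92, -0.0, 0.391], [-0.0, -1.0, -0.001]]
ft_force: [-0.2, 0.1, -5.5]
finger_gap: 34.0
```

arm_command(
  motion=[0,0,0,0,0.001,0,1,0,0,0,0,0.0015,0,1,0,0,0,0,0.0015,0,0,0,0,0,0,0.0015,0,-0.2,0,0,0,0,0.0015,0,-0.3,0,0,0,0,-0.05,0,-0.3,0,0,0,0,-0.1,0,-0.3,0,0,0,0,-0.14,0,-0.3],
)

```text
t: 22.45
tcp_pos: [640.1, 272.2, 192.6]
orientation: [[0.391, 0.001, 0.92], [-0.92, 0.0, 0.391], [0.0, -1.0, 0.002]]
ft_force: [0.8, 0.7, -0.2]
finger_gap: 55.7
```

```bash
python3 -c "
from h import *
look('w19')
print('spacer from w3 corrected ~',at('w3',90,109,18)-[1.05,.99]);delta(598.5,105.5,150)
a=arm.read_camera('side')[:,:,::-1];b=arm.read_camera('scene')[:,:,::-1]
a=cv2.resize(a[210:310,110:220],None,fx=3.5,fy=3.5);b=cv2.resize(b[230:330,320:430],None,fx=3.5,fy=3.5)
cv2.imwrite('pics/c19.png',np.hstack([a,b]))"
```

```text
t 22.45 tcp [640.1 272.2 192.6] gap 55.7 F [ 0.8  0.7 -0.2] q6 1.49
spacer from w3 corrected ~ [598.95 105.11]
delta tool m [ 0.137   0.0473 -0.1059]
```

View pics/c19.png

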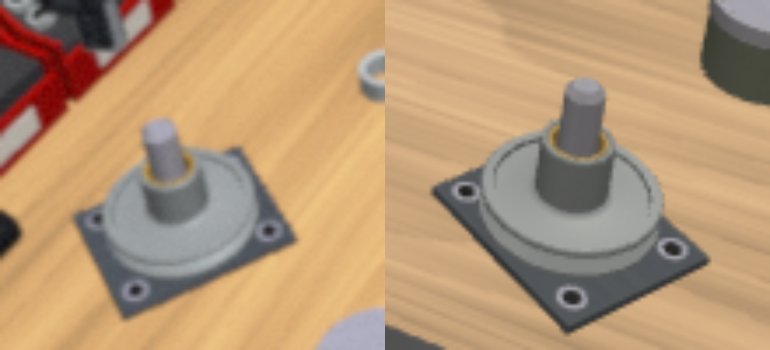

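View pics/w19.png

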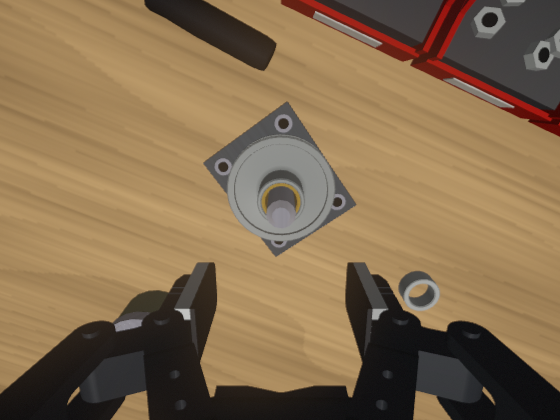

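arm_command(
  motion=[0,0,0,0.04,0,-0.03,-0.3,0,0,0,0.08,0,-0.062,-0.3,0,0,0,0.12,0.02,-0.093,-0.3,0,0,0,0.137,0.04,-0.106,-0.3,0,0,0,0.137,0.06,-0.106,-0.3,0,0,0,0.137,0.06,-0.106,-0.3,0,0,0,0.137,0.06,-0.106,-0.3,0,0,0,0.137,0.06,-0.106,-0.3],
)

```text
t: 23.6
tcp_pos: [596.2, 105.0, 130.9]
orientation: [[0.391, 0.001, 0.92], [-0.92, 0.0, 0.391], [0.0, -1.0, 0.001]]
ft_force: [-0.2, -0.5, 0.2]
finger_gap: 55.7
```

```bash
python3 -c "
from h import *
look('w20')
im=cv2.imread('pics/w20.png')
a=cv2.resize(im[130:260,210:350],None,fx=5,fy=5,interpolation=2);cv2.imwrite('pics/w20a.png',a)"
```

```text
t 23.6 tcp [596.2 105.  130.9] gap 55.7 F [-0.2 -0.5  0.2] q6 1.24
```

View pics/w20a.png

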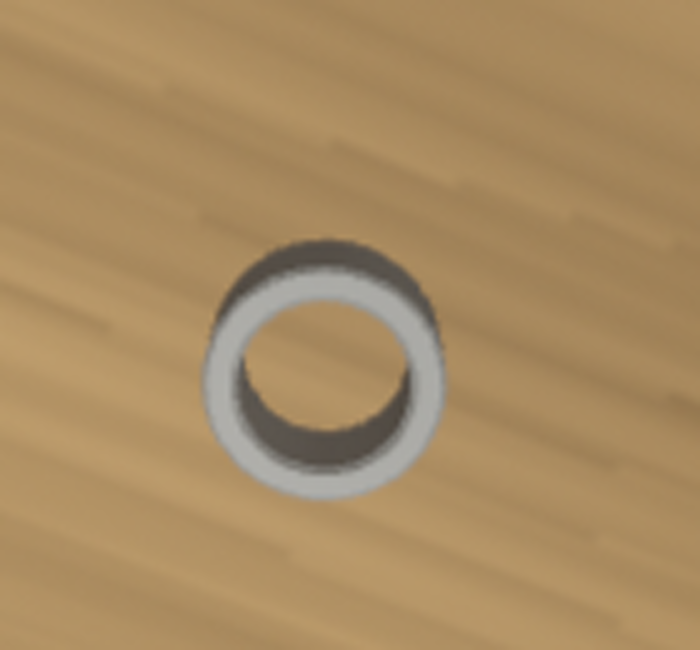

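```bash
python3 -c "
from h import *
p=at('w20',274.6,206.4,18);print(p);rel(p);delta(*p,19.5);st()"
```

```text
[597.4 110. ]
rel tool [-4.16  0.    3.13]
delta tool m [-0.0042  0.1114  0.003 ]
t 23.65 tcp [596.2 104.9 130.9] gap 55.3 F [-0.3 -0.2  0.5] q6 1.24
```

arm_command(
  motion=[0,0,0,-0.0042,0.04,0.003,-0.3,0,0,0,-0.0042,0.08,0.003,-0.3,0,0,0,-0.0042,0.1,0.003,-0.3,0,0,0,-0.0042,0.111,0.003,-0.3,0,0,0,-0.0042,0.111,0.003,1,0,0,0,-0.0042,0.111,0.003,1,0,0,0,-0.0042,0.111,0.003,1,0,0,0,-0.0042,0.111,0.003,1],
)

```text
t: 24.65
tcp_pos: [597.5, 109.7, 20.1]
orientation: [[0.391, 0.001, 0.92], [-0.92, 0.0, 0.391], [0.0, -1.0, 0.001]]
ft_force: [-1.1, -0.5, 7.7]
finger_gap: 31.2
```

```bash
python3 -c "
from h import *
look('w21')
im=cv2.imread('pics/w21.png')
a=cv2.resize(im[220:370,200:360],None,fx=4,fy=4,interpolation=2);cv2.imwrite('pics/w21a.png',a)"
```

```text
t 24.65 tcp [597.5 109.7  20.1] gap 31.2 F [-1.1 -0.5  7.7] q6 1.25
```

View pics/w21a.png

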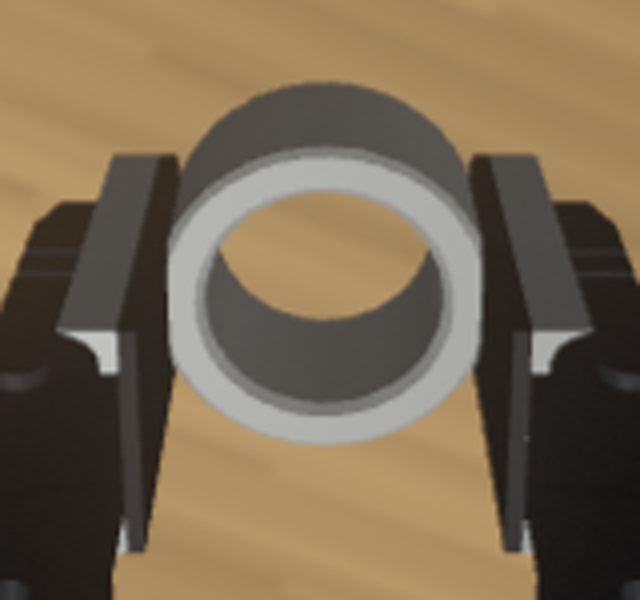

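```bash
python3 -c "
from h import *
p=at('w21',281,294.1,18);print(p);o=st();rel(p)
R=np.array(o['orientation']);e=R.T@[p[0]-o['tcp_pos'][0],p[1]-o['tcp_pos'][1],0]
t=np.array([641.1,272.7])-R[:2,2]*e[2];print(t);delta(*t,135)"
```

```text
[598.2 109.9]
t 24.7 tcp [597.4 109.7  20.1] gap 31.1 F [-0.3 -0.7  6.9] q6 1.25
rel tool [0.14 0.   0.77]
[640.39143794 272.39889175]
delta tool m [-0.1329 -0.1148  0.1033]
```

arm_command(
  motion=[0,0,0,0,-0.02,0,1,0,0,0,0,-0.07,0,1,0,0,0,0,-0.12,0,1,0,0,0,-0.045,-0.12,0.035,1,0,0,0,-0.09,-0.12,0.07,1,0,0,0,-0.133,-0.12,0.103,1,0,0,0,-0.133,-0.12,0.103,1,0,0,0,-0.133,-0.12,0.103,1],
)

```text
t: 25.7
tcp_pos: [639.3, 272.1, 139.2]
orientation: [[0.392, -0.001, 0.92], [-0.92, -0.0, 0.392], [0.0, -1.0, -0.001]]
ft_force: [0.3, -0.5, -0.1]
finger_gap: 31.1
```

```bash
python3 -c "
from h import *
look('w22');delta(640.4,272.4,110)
im=cv2.imread('pics/w22.png')
a=cv2.resize(im[200:350,200:360],None,fx=4,fy=4,interpolation=2);cv2.imwrite('pics/w22a.png',a)"
```

```text
t 25.7 tcp [639.3 272.1 139.2] gap 31.1 F [ 0.3 -0.5 -0.1] q6 1.49
delta tool m [-0.0005  0.0292  0.0013]
```

View pics/w22a.png

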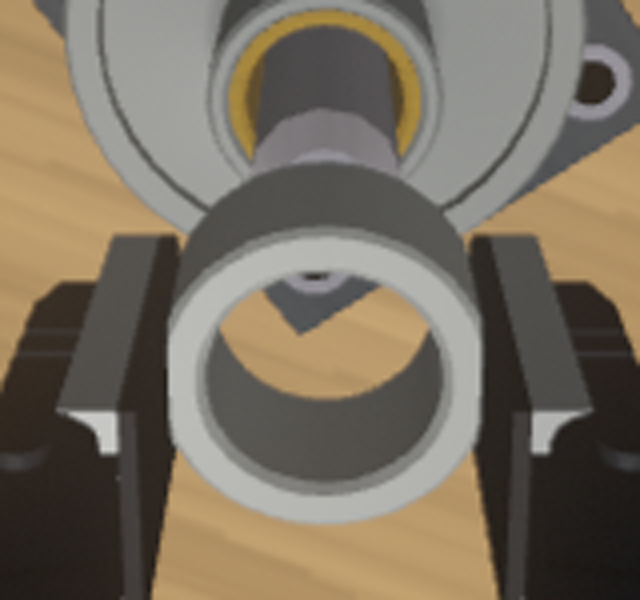

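arm_command(
  motion=[0,0,0,-0.0003,0.008,0.001,1,0,0,0,-0.0003,0.014,0.001,1,0,0,0,-0.0003,0.018,0.001,1,0,0,0,-0.0003,0.022,0.001,1,0,0,0,-0.0003,0.026,0.001,1,0,0,0,-0.0003,0.029,0.001,1,0,0,0,-0.0003,0.031,0.001,1,0,0,0,-0.0003,0.031,0.001,1],
)

```text
t: 26.75
tcp_pos: [640.5, 273.0, 108.2]
orientation: [[0.391, -0.0, 0.92], [-0.92, -0.0, 0.391], [-0.0, -1.0, -0.0]]
ft_force: [0.3, -0.5, -0.5]
finger_gap: 30.9
```

```bash
python3 -c "
from h import *
look('w23')
im=cv2.imread('pics/w23.png')
a=cv2.resize(im[200:350,200:360],None,fx=4,fy=4,interpolation=2);cv2.imwrite('pics/w23a.png',a)"
```

```text
t 26.75 tcp [640.5 273.  108.2] gap 30.9 F [ 0.3 -0.5 -0.5] q6 1.49
```

View pics/w23a.png

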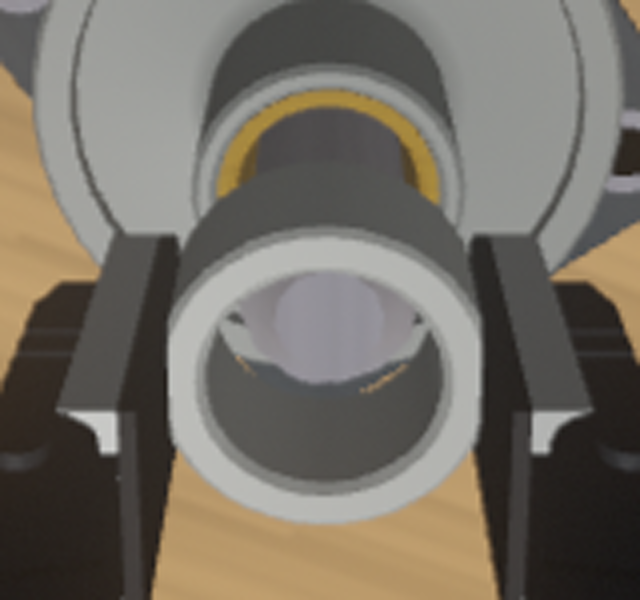

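arm_command(
  motion=[0,0,0,0.0004,0.004,0,1,0,0,0,0.0004,0.009,0,1,0,0,0,0.0004,0.014,0,1,0,0,0,0.0004,0.018,0,1,0,0,0,0.0004,0.022,0,1,0,0,0,0.0004,0.0255,0,1,0,0,0,0.0004,0.0275,0,1,0,0,0,0.0004,0.0275,0,1],
)

```text
t: 27.8
tcp_pos: [640.6, 272.6, 80.6]
orientation: [[0.391, -0.0, 0.92], [-0.92, -0.0, 0.391], [-0.0, -1.0, -0.0]]
ft_force: [0.2, 0.6, -0.8]
finger_gap: 31.3
```

```bash
python3 -c "
from h import *
look('w24')
im=cv2.imread('pics/w24.png')
a=cv2.resize(im[200:350,200:360],None,fx=4,fy=4,interpolation=2);cv2.imwrite('pics/w24a.png',a)"
```

```text
t 27.8 tcp [640.6 272.6  80.6] gap 31.3 F [ 0.2  0.6 -0.8] q6 1.49
```

View pics/w24a.png

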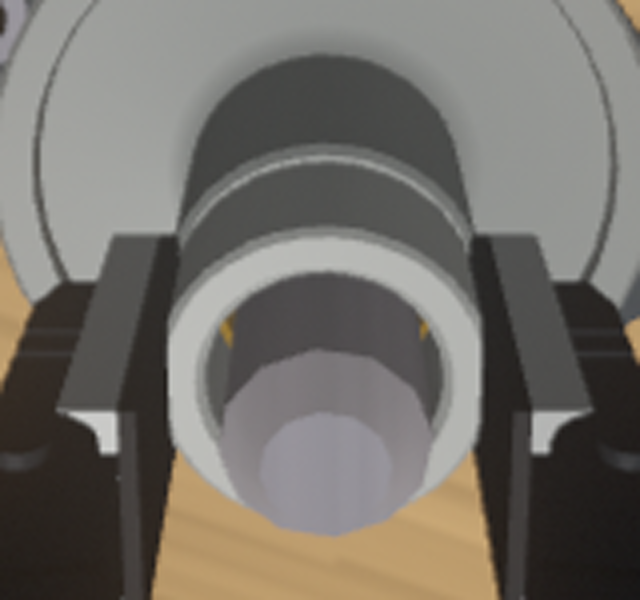

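Nearly seated on the hub; set it down, release, and rise.

arm_command(
  motion=[0,0,0,0,0.0008,0,1,0,0,0,0,0.0012,0,1,0,0,0,0,0.0012,0,0,0,0,0,0,0.0012,0,-0.2,0,0,0,0,0.0012,0,-0.3,0,0,0,0,-0.03,0,-0.3,0,0,0,0,-0.08,0,-0.3,0,0,0,0,-0.11,0,-0.3],
)

```text
t: 28.85
tcp_pos: [641.2, 272.9, 193.2]
orientation: [[0.391, 0.002, 0.92], [-0.92, 0.001, 0.391], [0.0, -1.0, 0.002]]
ft_force: [1.2, 0.2, -0.1]
finger_gap: 55.5
```

```bash
python3 -c "
from h import *
look('w25')
print(at('w2',79,139,16)-[1.05,.99],at('w13',458,288,16)-[1.05,.99]);delta(434,-20.5,140)
im=cv2.imread('pics/w25.png')
a=cv2.resize(im[130:270,210:350],None,fx=2.5,fy=2.5,interpolation=2)
b=arm.read_camera('scene')[:,:,::-1];b=cv2.resize(b[230:330,320:420],None,fx=3.5,fy=3.5)
cv2.imwrite('pics/w25a.png',np.hstack([a,b]))"
```

```text
t 28.85 tcp [641.2 272.9 193.2] gap 55.5 F [ 1.2  0.2 -0.1] q6 1.49
[434.35 -21.69] [432.25 -12.99]
delta tool m [ 0.1888  0.055  -0.3072]
```

View pics/w25a.png

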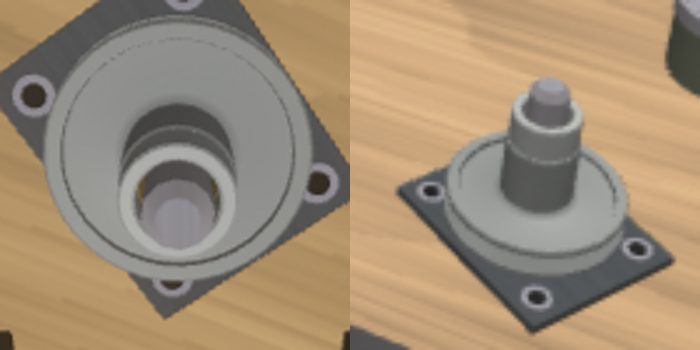

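arm_command(
  motion=[0,0,0,0.03,0,-0.048,-0.5,0,0,0,0.06,0,-0.096,-0.5,0,0,0,0.09,0,-0.144,-0.5,0,0,0,0.12,0,-0.192,-0.5,0,0,0,0.15,0.02,-0.245,-0.5,0,0,0,0.186,0.055,-0.306,-0.5,0,0,0,0.186,0.055,-0.306,-0.5,0,0,0,0.186,0.055,-0.306,-0.5],
)

```text
t: 29.95
tcp_pos: [431.4, -18.7, 135.3]
orientation: [[0.389, -0.001, 0.921], [-0.921, 0.0, 0.389], [-0.001, -1.0, -0.001]]
ft_force: [-0.2, -0.0, 0.7]
finger_gap: 63.9
```

```bash
python3 -c "
from h import *
arm.read_camera('scene');arm.read_camera('scene')
look('w26')
im=cv2.imread('pics/w26.png')
a=cv2.resize(im[130:260,210:350],None,fx=5,fy=5,interpolation=2);cv2.imwrite('pics/w26a.png',a)"
```

```text
t 30.05 tcp [432.9 -17.8 136.1] gap 63.9 F [-0.4 -0.1 -0.3] q6 0.99
```

View pics/w26.png

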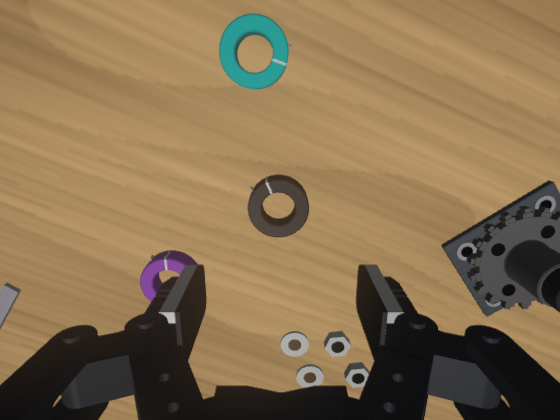

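View pics/w26a.png

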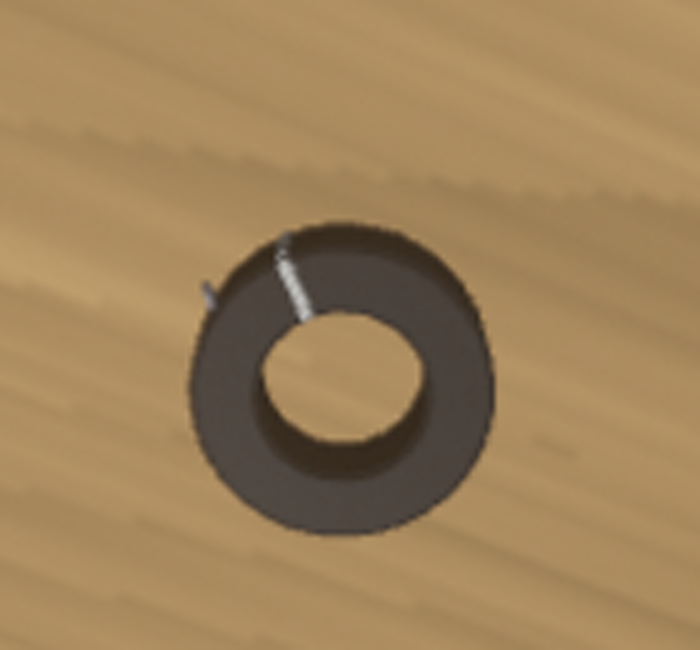

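```bash
python3 -c "
from h import *
p=at('w26',278.2,208.5,16);print(p);delta(*p,18.5);st()"
```

```text
[431.7 -16.5]
delta tool m [-0.0016  0.1177 -0.001 ]
t 30.1 tcp [433.1 -17.6 136.2] gap 63.6 F [-0.3 -0.7  0.2] q6 0.99
```

```bash
python3 -c "
from h import *
p=at('w26',170,281,16);q=at('w26',278.2,208.5,16);print(p);R=np.array(arm.get_obs()['orientation']);d=p-q;print(R.T@[d[0],d[1],0])
print(at('w2',3,204,16)-[1.05,.99])
import cv2
im=cv2.imread('pics/w26.png');cv2.imwrite('pics/w26b.png',cv2.resize(im[230:330,120:240],None,fx=5,fy=5))"
```

```text
[346.7  36.5]
[-82.06269982  -0.12600171 -57.4429928 ]
[348.75  28.61]
```

View pics/w26b.png

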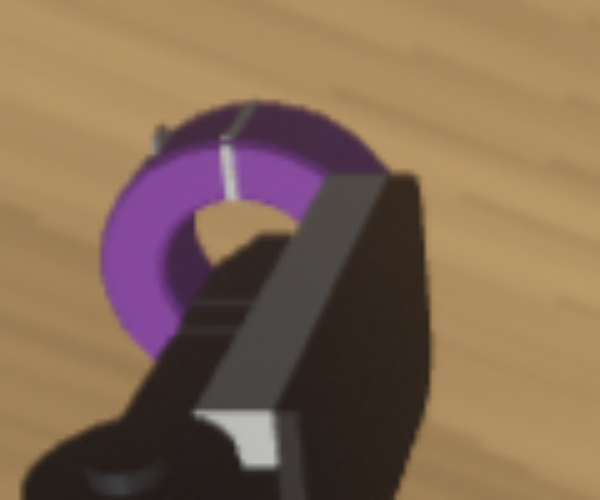

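Purple ring is 80 mm left and 57 mm behind, so it is clear. Descend on the black collar.

arm_command(
  motion=[0,0,0,-0.0016,0.04,-0.001,-0.5,0,0,0,-0.0016,0.085,-0.001,-0.5,0,0,0,-0.0016,0.107,-0.001,-0.5,0,0,0,-0.0016,0.1175,-0.001,-0.5,0,0,0,-0.0016,0.1175,-0.001,1,0,0,0,-0.0016,0.1175,-0.001,1,0,0,0,-0.0016,0.1175,-0.001,1,0,0,0,-0.0016,0.1175,-0.001,1],
)

```text
t: 31.1
tcp_pos: [430.9, -17.2, 19.0]
orientation: [[0.391, 0.002, 0.92], [-0.92, -0.0, 0.391], [0.001, -1.0, 0.001]]
ft_force: [-0.1, 1.9, 11.1]
finger_gap: 41.1
```

```bash
python3 -c "
from h import *
look('w27')
im=cv2.imread('pics/w27.png')
a=cv2.resize(im[220:370,200:360],None,fx=4,fy=4,interpolation=2);cv2.imwrite('pics/w27a.png',a)"
```

```text
t 31.1 tcp [430.9 -17.2  19. ] gap 41.1 F [-0.1  1.9 11.1] q6 0.99
```

View pics/w27a.png

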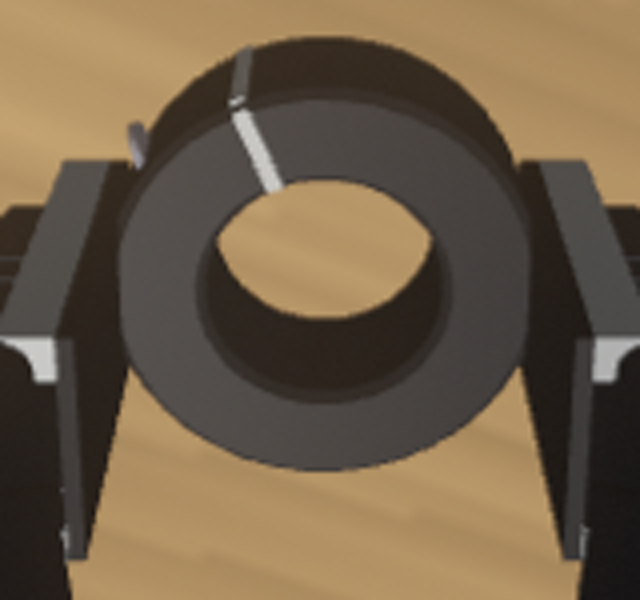

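```bash
python3 -c "
from h import *
p=at('w27',281,291.1,16);o=st();rel(p)
R=np.array(o['orientation']);e=R.T@[p[0]-o['tcp_pos'][0],p[1]-o['tcp_pos'][1],0]
t=np.array([641.1,272.7])-R[:2,2]*e[2];print(t);delta(*t,140)"
```

```text
t 31.15 tcp [430.8 -17.2  19. ] gap 41.0 F [-0.1  2.2 10.9] q6 0.99
rel tool [0.18 0.   1.61]
[639.62073784 272.07162922]
delta tool m [-0.1845 -0.1207  0.3054]
```

arm_command(
  motion=[0,0,0,0,-0.02,0,1,0,0,0,0,-0.07,0,1,0,0,0,0,-0.12,0,1,0,0,0,-0.02,-0.13,0.03,1,0,0,0,-0.045,-0.13,0.073,1,0,0,0,-0.07,-0.13,0.115,1,0,0,0,-0.095,-0.13,0.157,1,0,0,0,-0.12,-0.13,0.2,1],
)

```text
t: 32.15
tcp_pos: [568.0, 172.9, 148.7]
orientation: [[0.391, 0.0, 0.92], [-0.92, -0.0, 0.391], [0.0, -1.0, 0.0]]
ft_force: [0.4, -1.0, -1.3]
finger_gap: 41.1
```

arm_command(
  motion=[0,0,0,-0.02,0,0.035,1,0,0,0,-0.04,0,0.07,1,0,0,0,-0.055,0,0.09,1,0,0,0,-0.0645,0,0.1054,1,0,0,0,-0.0645,0,0.1054,1,0,0,0,-0.0645,0,0.1054,1,0,0,0,-0.0645,0,0.1054,1,0,0,0,-0.0645,0,0.1054,1],
)

```text
t: 33.15
tcp_pos: [639.0, 271.6, 148.4]
orientation: [[0.391, -0.0, 0.921], [-0.921, -0.0, 0.391], [0.0, -1.0, -0.0]]
ft_force: [-0.8, -0.4, -0.9]
finger_gap: 40.8
```

```bash
python3 -c "
from h import *
look('w28');delta(639.6,272.1,107)
im=cv2.imread('pics/w28.png')
a=cv2.resize(im[180:350,200:360],None,fx=3.5,fy=3.5,interpolation=2);cv2.imwrite('pics/w28a.png',a)"
```

```text
t 33.15 tcp [639.  271.6 148.4] gap 40.8 F [-0.8 -0.4 -0.9] q6 1.49
delta tool m [-0.0001  0.0414  0.0006]
```

View pics/w28a.png

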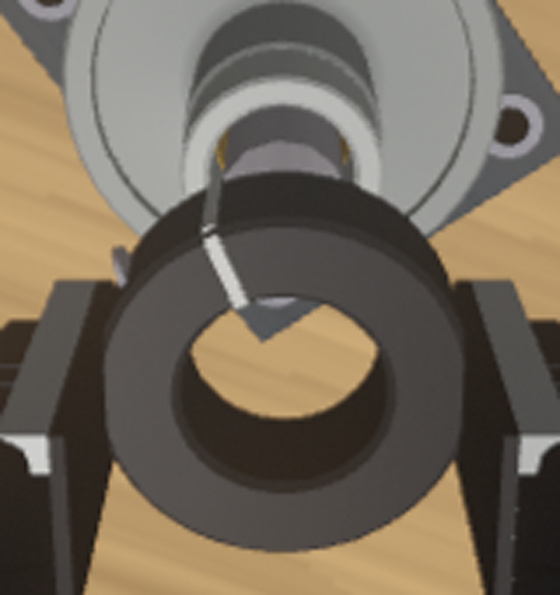

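arm_command(
  motion=[0,0,0,0,0.012,0.0005,1,0,0,0,0,0.022,0.0005,1,0,0,0,0,0.028,0.0005,1,0,0,0,0,0.032,0.0005,1,0,0,0,0,0.036,0.0005,1,0,0,0,0,0.039,0.0005,1,0,0,0,0,0.041,0.0005,1,0,0,0,0,0.041,0.0005,1],
)

```text
t: 34.2
tcp_pos: [639.6, 272.3, 107.3]
orientation: [[0.391, -0.0, 0.92], [-0.92, -0.0, 0.391], [-0.0, -1.0, -0.0]]
ft_force: [0.1, 0.1, -0.9]
finger_gap: 41.0
```

```bash
python3 -c "
from h import *
look('w29')
im=cv2.imread('pics/w29.png')
a=cv2.resize(im[180:350,200:360],None,fx=3.5,fy=3.5,interpolation=2);cv2.imwrite('pics/w29a.png',a)"
```

```text
t 34.2 tcp [639.6 272.3 107.3] gap 41.0 F [ 0.1  0.1 -0.9] q6 1.49
```

View pics/w29a.png

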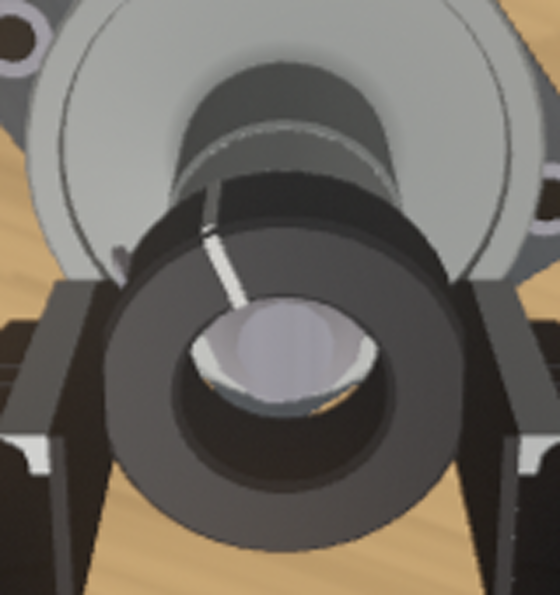

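Axle is centred in the bore. Lower to the spacer (about 10 mm).

arm_command(
  motion=[0,0,0,0,0.002,0,1,0,0,0,0,0.004,0,1,0,0,0,0,0.006,0,1,0,0,0,0,0.008,0,1,0,0,0,0,0.009,0,1,0,0,0,0,0.01,0,1,0,0,0,0,0.0105,0,1,0,0,0,0,0.0105,0,1],
)

```text
t: 35.25
tcp_pos: [639.7, 272.3, 97.0]
orientation: [[0.391, 0.0, 0.92], [-0.92, 0.0, 0.391], [0.0, -1.0, 0.0]]
ft_force: [-0.8, -0.1, 2.0]
finger_gap: 40.8
```

```bash
python3 -c "
from h import *
look('w30')
im=cv2.imread('pics/w30.png')
a=cv2.resize(im[180:350,200:360],None,fx=3.5,fy=3.5,interpolation=2);cv2.imwrite('pics/w30a.png',a)"
```

```text
t 35.25 tcp [639.7 272.3  97. ] gap 40.8 F [-0.8 -0.1  2. ] q6 1.49
```

View pics/w30a.png

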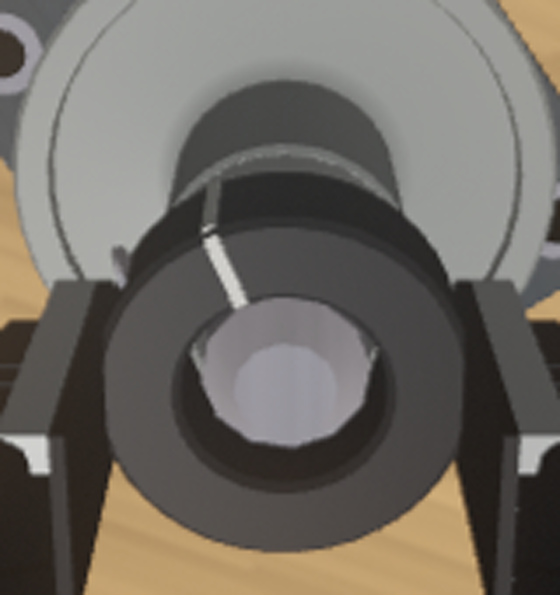

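arm_command(
  motion=[0,0,0,0,0.0005,0,1,0,0,0,0,0.0005,0,0.3,0,0,0,0,0.0005,0,-0.2,0,0,0,0,0.0005,0,-0.5,0,0,0,0,0.0005,0,-0.5,0,0,0,0,-0.03,0,-0.5,0,0,0,0,-0.08,0,-0.5,0,0,0,0,-0.12,0,-0.5],
)

```text
t: 36.3
tcp_pos: [639.8, 272.3, 218.6]
orientation: [[0.391, 0.001, 0.92], [-0.92, 0.0, 0.391], [0.0, -1.0, 0.001]]
ft_force: [0.3, 0.5, 0.0]
finger_gap: 63.9
```

```bash
python3 -c "
from h import *
look('w31')
im=cv2.imread('pics/w31.png');cv2.imwrite('pics/w31a.png',cv2.resize(im[100:280,180:370],None,fx=2,fy=2))
a=arm.read_camera('side')[:,:,::-1];b=arm.read_camera('scene')[:,:,::-1]
r=lambda m,x,y:cv2.resize(m[y:y+100,x:x+100],None,fx=3.5,fy=3.5,interpolation=2)
cv2.imwrite('pics/c31.png',np.hstack([r(a,110,200),r(b,320,225)]))
cv2.imwrite('pics/c31b.png',b)"
```

```text
t 36.3 tcp [639.8 272.3 218.6] gap 63.9 F [0.3 0.5 0. ] q6 1.49
```

View pics/c31.png

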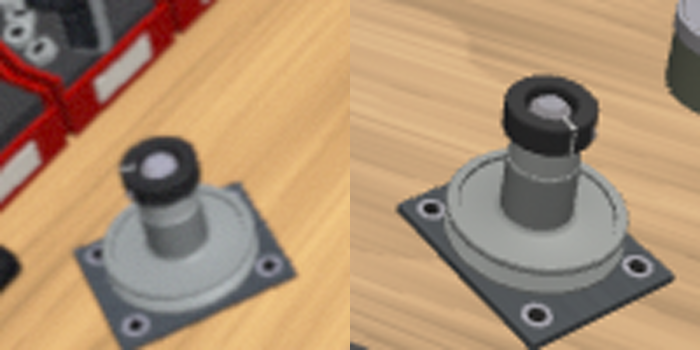

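View pics/w31a.png

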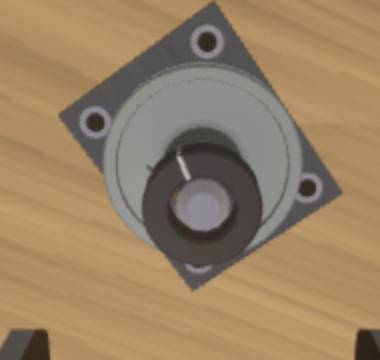

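View pics/c31b.png

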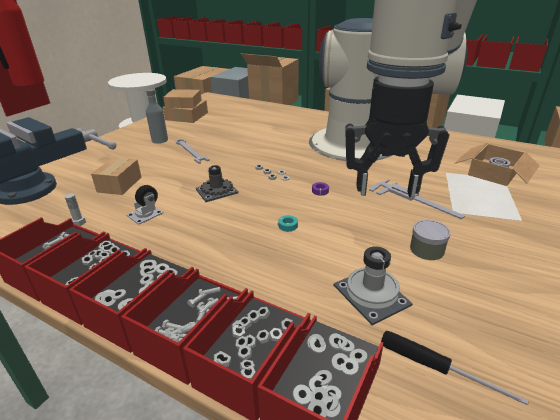

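```bash
python3 -c "
from h import *
print(arm.job_done());st()"
```

```text
the job is handed in; nothing more can be done
None
the job is handed in; nothing more can be done
```

Both idlers are assembled and the job is handed in, at about 36 s of the 128 s allowed.

- **Thick axle:** the pulley is down on its shoulder, with the spacer sleeve on its hub and the large black collar on top. The collar's top is about level with the axle's end.
- **Thin axle:** the sprocket is down on its shoulder, with the small black collar on its hub.

**Last checks:** the final side, scene and wrist pictures show both stacks upright, with the axles through the bores and no visible gaps. The gripper was open and about 100 mm clear of the thick stack. The tin and castor show at the same pixels as at the start. The highest force reading I saw was about 11 N, during a grasp.

**Limits:**
- The wrist camera calibration disagreed with itself by about 1 mm when the wrist was turned, and the two fixed cameras disagreed with each other by up to about 6 mm. I corrected for this using the pad midline and close wrist views. No insertion showed a side force above about 1 N.
- I did not measure the seating of each part separately. I judged it from the release heights, which agreed to within about 1–2 mm, and from the pictures.
- The parts rest within the bore play, so they may sit up to about 2 mm off centre.

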